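Pack an order of jars into the crate and lock it with the keeper bar

TASK

Pack this order for the road: stand every small cream-lidded jar that is out on the table (two or three of them, some fallen over) upright in the crate, one to a cell, then lock them in by threading the wooden keeper bar through all four bored boards above the lids, until its square knob sits against the end board. Leave the other things on the table where they are.

Things in the scene. Friction and masses are not known exactly. Their poses are not given: they have to be found in the camera images.
- crate: open wooden jar crate, three cells in a row, fixed to the table, 240 mm long (y), 96 mm deep (x), 127 mm high. Origin: centre of its underside; y runs along the row, z up. Four upright boards (2 ends, 2 dividers), 9 mm thick, 84 mm wide, 127 mm high, centred at y = -115.5, -38.5, 38.5, 115.5 mm, bored in line. Front and back have only low slats, up to 62 mm high.
- cell_0 (a point): centre of the floor of cell 0, 8 mm above the table, at y = -77 mm of the crate; a cell is 68 mm (y) by 84 mm (x) inside
- cell_1 (a point): centre of the floor of cell 1, 8 mm above the table, at y = 0 mm of the crate; a cell is 68 mm (y) by 84 mm (x) inside
- cell_2 (a point): centre of the floor of cell 2, 8 mm above the table, at y = 77 mm of the crate; a cell is 68 mm (y) by 84 mm (x) inside
- hole_0 (a point): centre of the round 18 mm hole (2 mm chamfer) in board 0, at mid-thickness, on x = 0 and 110 mm above the table, at y = -115.5 mm of the crate
- hole_1 (a point): centre of the round 18 mm hole (2 mm chamfer) in board 1, at mid-thickness, on x = 0 and 110 mm above the table, at y = -38.5 mm of the crate
- hole_2 (a point): centre of the round 18 mm hole (2 mm chamfer) in board 2, at mid-thickness, on x = 0 and 110 mm above the table, at y = 38.5 mm of the crate
- hole_3 (a point): centre of the round 18 mm hole (2 mm chamfer) in board 3, at mid-thickness, on x = 0 and 110 mm above the table, at y = 115.5 mm of the crate
- bar: wooden keeper bar, 0.06 kg: round dowel, 14 mm in diameter, 264 mm long, its last 12 mm tapering to a 5 mm nose, with a square knob (26 x 26 mm, 36 mm long) on the other end. Origin: on the axis where dowel meets knob; x runs to the nose, y and z are square to the knob's faces. At the start it lies on the table on knob and nose, axis 13 mm up at the knob, 7 mm at the nose.
- bar_tip (a point): end of the bar's nose, on its axis
- bar_shoulder (a point): on the bar's axis where dowel meets knob: the shoulder that comes to rest against the outer face of the end board. The bar may go in from either end of the crate; home, its nose stands out 24 mm at the far end
- bar_knob (a point): centre of the bar's square knob
- jar_a: small glass jar of honey with a cream screw lid (the lid does not turn), 0.29 kg, hard body 60 mm in diameter, 92 mm tall with the lid; the lid is a band 54 mm in diameter from 74 mm up to 92 mm above the base. Origin: centre of the base; z runs up through the lid. At the start it lies on its side on the table (z level, axis 30 mm above the table) ; it rolls only a little, its thick contents drag. May be absent (None from the start).
- jar_b: small glass jar of honey with a cream screw lid (the lid does not turn), 0.29 kg, hard body 60 mm in diameter, 92 mm tall with the lid; the lid is a band 54 mm in diameter from 74 mm up to 92 mm above the base. Origin: centre of the base; z runs up through the lid. At the start it lies on its side on the table (z level, axis 30 mm above the table) ; it rolls only a little, its thick contents drag. May be absent (None from the start).
- jar_c: small glass jar of peach spread with a cream screw lid (the lid does not turn), 0.29 kg, hard body 60 mm in diameter, 92 mm tall with the lid; the lid is a band 54 mm in diameter from 74 mm up to 92 mm above the base. Origin: centre of the base; z runs up through the lid. At the start it stands upright. May be absent (None from the start).
- cash_box: fixed obstacle: open cash box, 203 mm (x) by 256 mm (y), its tray 65 mm high, its lid standing open at the back up to 270 mm high (from 10 mm this side of the origin to 130 mm beyond it); origin: centre of the underside, x away from the robot
- stapler: fixed obstacle: stapler with its arm a little raised, 36 x 150 mm, up to 70 mm high; origin: centre of the underside, y along its length
- service_bell: fixed obstacle: counter bell, 84 mm in diameter, 65 mm high; origin: centre of the underside. A fixed cardboard tray full of jars, up to 150 mm high, fills the table to its right (world -y) from 310 mm beyond its origin on
- pickle_jar: bystander: taller green pickle jar with a white lid, 68 mm in diameter, 122 mm tall, standing; origin: centre of the base
- syrup_bottle: bystander: dark syrup bottle, 56 mm in diameter, 193 mm tall, standing; origin: centre of the base
- tape: bystander: roll of tape lying flat, 66 mm in diameter, 24 mm high; origin: centre of its underside

How it is judged:
By the outcome, as a careful person would: the job done as asked, in the order asked, and still so for the second after the job is handed in, with the robot touching nothing.
Of jar_a, jar_b, jar_c only 2 to 3 are there at a start; the rules pass over those that are not, and their reading is None.
At some moment in a run one of bar may be knocked a few centimetres aside while the robot is not near it.
It also fails if it takes over 210 s, if anything falls off the work surface, if the arm or the gripper's body presses on something with over 40 N, if the wrist force passes 120 N, or if a joint passes its speed limit or range.

ROBOT

A 6-joint arm with a two-finger parallel gripper is mounted at the origin on a cart in front of the work surface, level with it; the furniture and walls round the work are solid. World frame = base frame: x ahead of the robot, y to its left, z up, the work surface at z = 0. Lengths are in m, angles in rad, forces in N, time in s.
With the tool pointing down it reaches from about 0.35 to 0.775 m from the base axis. Payload 7.3 kg.
Tool frame: the origin (TCP) lies midway between the tips of the shut fingers; the grasp point (between the pads) lies tcp_to_grasp behind it (tcp_to_grasp is the distance from the TCP to the grasp point, in m); z points along the fingers, y is the line along which they close (so a half turn about z gives the same grasp; the last joint's range is limited). The gripper opens to 92 mm and grips with 3 to 60 N. Pads are 19 mm wide; open, the fingers measure 130 mm over their backs; the gripper's body (75 mm by 190 mm) begins 47 mm behind the grasp point.
Start: joints at [-1.299, 0.342, 1.524, -0, 1.275, -0.146], TCP at [0.213, -0.48, 0.227] pointing down, gripper open.
Joint ranges: [-2.53, 2.53], [-0.77, 2.02], [0.04, 2.7], [-1, 4.14], [0.28, 2.66], [-3.11, 3.11]. Speed limits (rad/s): [2.57, 2.57, 3.14, 3.14, 3.14, 3.14].

INTERFACE

Orientations are given as [roll, pitch, yaw] about the fixed x, y, z axes, in that order (R = Rz(yaw) Ry(pitch) Rx(roll)).
In Python, from cell import state, get_image, camera_params, sign_off, recognise, tcp_to_grasp gives the robot as it stands.
- The arm moves only by the tool jog_arm, never from a script. Its argument "rows" is text: rows parted by semicolons, each of 6 numbers parted by spaces: the shift along the tool's x, y, z scaled (see below), then the turn, a rotation vector about the tool's x, y, z scaled (see below). A call has exactly 5 rows; each row shifts and turns the commanded pose from where the row before left it, along the tool's axes as they then stand; what a row does not reach is not made up. The controller multiplies each number of a shift by 0.1 m and each number of a turn by 0.15 rad. A row lasts 1/10 s, in which the tool goes at most 50 mm and 8.59 degrees, less where a joint would pass 70% of its speed; a pose out of reach is approached as far as the arm can. A call with a number of a shift or a turn outside -1 to 1 is refused whole. A call with a gripper value outside its range is refused whole. "grip" is the closure, from -1 (fully open) to 1 (shut), set as the call begins (left out, the last holds). The fingers move at their own pace and stop on an object; "grip_force" is the grip in N (left out, the last holds). Time passes only in rows, so rows that do not move let the fingers close, or fill a call up. It gives the time, the measured TCP pose, the force, the opening and the grip force at its end, in the units of the state.
- state(): the state, without advancing time (a new reading comes with each control period).
- get_image(name): name is "scene" or "top" or "wrist"; returns the picture (480x640x3 uint8, red, green, blue); there is no depth.
- camera_params(name): a dict with "intrinsics" (3x3 intrinsics, pixels), "extrinsics" (4x4, takes a point from world to camera coordinates); the wrist camera has in their place "tool_from_camera" (4x4, takes a point from camera to tool coordinates, whose origin is the TCP and whose axes are the flange's). Camera axes: x right, y up, looking along -z (the intrinsics and any distortion apply to the point x, -y, -z); pixel columns grow to the right and rows downward; lengths in m; the calibration is good to about 2 mm. The wrist camera is an equidistant fisheye: a pixel r from the principal point sees the ray r / f radians off the axis. A picture is of the moment at which its call begins: read the wrist's pose just before it. camera_params takes no time and is no camera call.
- sign_off(): hands the job in; it is judged then, once.
Trained networks look in the newest picture that a camera, given by its name, has taken for a name from the list of things; names that differ only in an ending like _2 or _b are one class to them, and where a whole thing is asked for, a point or a joint stands for the part that bears it (a point fixed in the world has none). Each returns a list of dicts, best first, with "score" (0 to 1); they miss things now and then, are a little off and sometimes report something else, mostly with a low value. They report only what shows in the picture. A call takes as long as a camera call.
- recognise(camera, name): "position" ([x, y, z] in m, in the coordinates of the camera as it stood for that picture, good to about 4 mm: the middle of the surface that is visible of it).
The state is a dict: "clock": time; "qpos": joint angles; "joint_vel": joint speeds; "joint_efforts": joint torques, N m; "position": TCP position; "eef_rot": TCP orientation; "contact_force": force on the tool from outside, world axes, zero at the start; "torque": the same for the moment, N m; "opening": finger opening in m; "grip_force": force on a finger pad.
Only numpy, scipy, OpenCV 4.12 (cv2) and the standard library are available. Lean on these libraries where they do the work, as an engineer would, in place of code of your own. Each camera call takes 0.05 s, during which the arm holds its last target. There are 200 camera calls.

## Working session

There is one attempt and no reset: what is moved stays moved. The work goes in short steps, Python scripts to look and compute and a tool call to move; the robot and the scene stay as the last step left them, time stands still between calls to the robot, and variables do not carry over. Pictures are saved under pics/ and viewed, at most 14 in all, crops included, and the job is handed in when it is done.

Besides the shell and the picture viewer there is one more tool, called after ">>>" as name(argument=value, ...), one argument or row to a line, values as JSON. jog_arm: Moves the arm, as the interface text tells. Its arguments: {"type":"object","properties":{"rows":{"type":"string"},"grip":{"type":"number"},"grip_force":{"type":"number"}},"required":["rows"]}

```bash
mkdir -p pics; ls; cat > h.py <<'E'
import numpy as np, cv2
from cell import *
from scipy.spatial.transform import Rotation as R
def pose():
    s=state(); T=np.eye(4); T[:3,:3]=R.from_euler('xyz',s['eef_rot']).as_matrix(); T[:3,3]=s['position']; return T
def c2w(cam):
    p=camera_params(cam)
    if cam=='wrist': return pose()@np.array(p['tool_from_camera'])
    return np.linalg.inv(np.array(p['extrinsics']))
def find(cam,name,thr=0.3):
    M=c2w(cam); return [(round(d['score'],2),np.round(M@np.r_[d['position'],1],3)[:3].tolist()) for d in recognise(cam,name) if d['score']>thr]
def ray(cam,u,v,M=None):
    K=np.array(camera_params(cam)['intrinsics']); M=c2w(cam) if M is None else M
    a,b=(u-K[0,2])/K[0,0],(v-K[1,2])/K[1,1]
    if cam=='wrist':
        th=np.hypot(a,b); k=np.sin(th)/max(th,1e-9); d=np.array([a*k,-b*k,-np.cos(th)])
    else: d=np.array([a,-b,-1.])
    return M[:3,3],M[:3,:3]@d
def atz(cam,u,v,z,M=None):
    o,d=ray(cam,u,v,M); return np.round(o+d*(z-o[2])/d[2],4)
def proj(cam,p,M=None):
    K=np.array(camera_params(cam)['intrinsics']); M=c2w(cam) if M is None else M
    q=np.linalg.inv(M)@np.r_[p,1]; x,y,z=q[0],-q[1],-q[2]
    if cam=='wrist':
        r=np.hypot(x,y); th=np.arctan2(r,z); k=th/max(r,1e-9); return K[0,0]*x*k+K[0,2],K[1,1]*y*k+K[1,2]
    return K[0,0]*x/z+K[0,2],K[1,1]*y/z+K[1,2]
def snap(cam,fn):
    im=get_image(cam); cv2.imwrite('pics/'+fn,im[:,:,::-1]); return im
E
python3 - <<'E'
from h import *
print(tcp_to_grasp, state())
for c in ('top','scene'):
    snap(c,c+'0.png'); print(c,camera_params(c)['intrinsics'], c2w(c).round(3).tolist())
    for n in ['crate','bar','bar_knob','bar_tip','jar_a','jar_c','cash_box','stapler','service_bell','pickle_jar','syrup_bottle','tape']: print(n,find(c,n))
print(camera_params('wrist'))
E
```

```text
pics
0.0188 {'clock': 0.0, 'qpos': array([-1.29898889e+00,  3.42743004e-01,  1.52500435e+00, -1.26791471e-05,
        1.27538790e+00, -1.45990785e-01]), 'joint_vel': array([-2.13057466e-03,  1.29412552e-03,  1.39137637e-03, -1.06592132e-03,
        9.39529130e-05, -1.47663960e-03]), 'joint_efforts': array([-8.25728580e-05, -4.31234765e+01, -2.44218689e+01,  7.18226214e-02,
        5.60300646e-02, -9.04398416e-05]), 'position': array([ 0.21293125, -0.47944422,  0.22603885]), 'eef_rot': array([-3.14006470e+00, -2.12411310e-04,  4.17801759e-01]), 'contact_force': array([-0.11645541, -0.3883933 , -0.23335338]), 'torque': array([-0.02463488, -0.01047169,  0.00678838]), 'grip_force': 0.0, 'opening': 0.09183309652484217}
top [[546.32394153   0.         325.10142244]
 [  0.         546.32394153 240.31782841]
 [  0.           0.           1.        ]] [[-0.012, 0.978, -0.209, 0.237], [-1.0, -0.011, 0.005, 0.004], [0.003, 0.209, 0.978, 1.539], [0.0, 0.0, 0.0, 1.0]]
crate [(0.92, [0.485, 0.303, 0.044])]
bar [(0.82, [0.656, -0.268, 0.019]), (0.55, [0.647, 0.402, 0.129])]
bar_knob [(0.93, [0.655,
[... 959 characters left out ...]
])]
cash_box []
stapler []
service_bell []
pickle_jar [(0.59, [0.705, -0.053, 0.094])]
syrup_bottle [(0.55, [0.648, 0.418, 0.114])]
tape [(0.75, [0.614, 0.309, 0.023])]
{'intrinsics': array([[371.64829954,   0.        , 321.77689352],
       [  0.        , 371.64829954, 241.37759352],
       [  0.        ,   0.        ,   1.        ]]), 'tool_from_camera': array([[ 4.82028405e-04,  9.65725227e-01,  2.59566087e-01,
         7.14549306e-02],
       [ 9.99999717e-01, -6.15348596e-04,  4.32373100e-04,
         2.62369668e-04],
       [ 5.77277238e-04,  2.59565805e-01, -9.65725250e-01,
        -1.58477419e-01],
       [ 0.00000000e+00,  0.00000000e+00,  0.00000000e+00,
         1.00000000e+00]])}
```

View pics/top0.png

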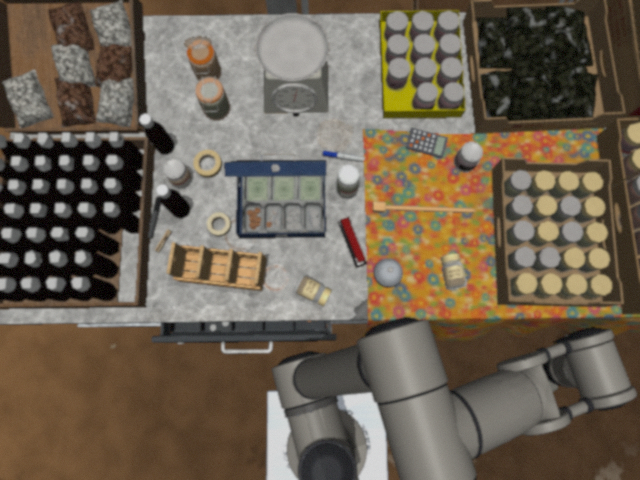

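View pics/scene0.png

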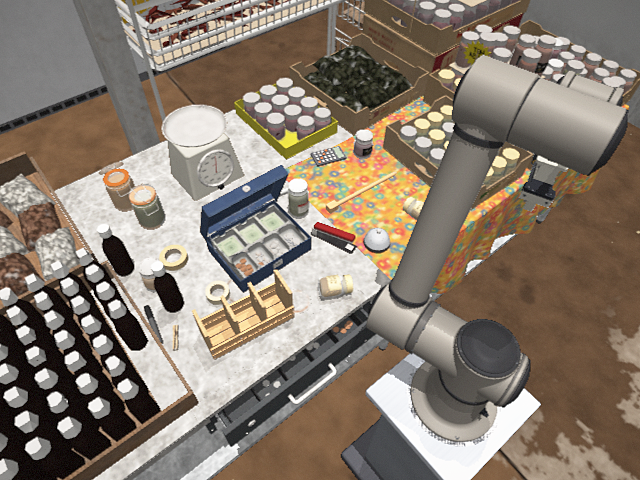

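```bash
python3 - <<'E'
from h import *
t=cv2.imread('pics/top0.png'); s=cv2.imread('pics/scene0.png')
a=cv2.resize(t[100:320,140:500],(800,489),interpolation=cv2.INTER_CUBIC)
cv2.imwrite('pics/tc.png',a)
b=cv2.resize(s[110:360,90:430],(800,588),interpolation=cv2.INTER_CUBIC)
cv2.imwrite('pics/sc.png',b)
for z in (0,.09): print(atz('top',175,170,z),atz('top',470,153,z))
E
```

```text
[0.7836 0.4372 0.    ] [ 0.8275 -0.4403  0.    ]
[0.7516 0.4119 0.09  ] [ 0.793  -0.4143  0.09  ]
```

View pics/tc.png

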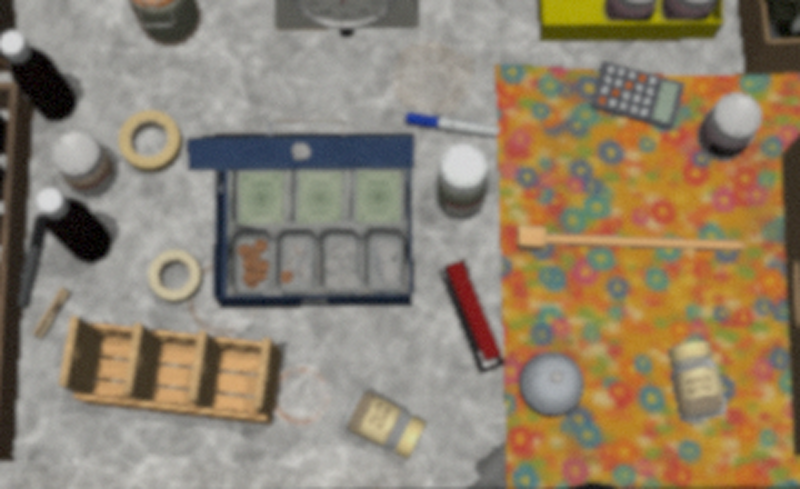

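View pics/sc.png

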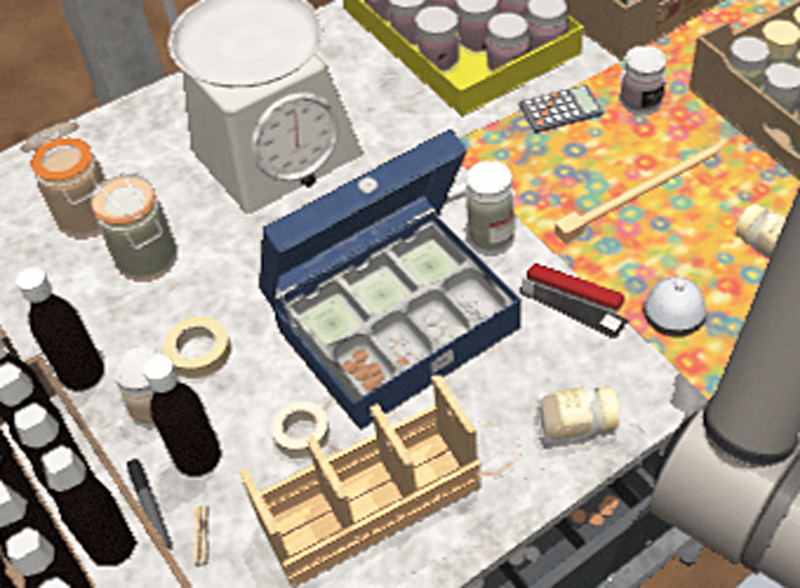

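```bash
cat >> h.py <<'E'
def mk(p,rot): T=np.eye(4); T[:3,3]=p; T[:3,:3]=rot; return T
def down(yaw): return R.from_euler('xyz',[np.pi,0,yaw]).as_matrix()
def plan(A,B,n=None,vmax=.45,wmax=.9):
    d=np.linalg.norm(B[:3,3]-A[:3,3])/.1; rv=R.from_matrix(A[:3,:3].T@B[:3,:3]).as_rotvec(); w=np.linalg.norm(rv)/.15
    n=n or 5*int(np.ceil(max(d/vmax,w/wmax,1)/5)); T=A
    for i in range(n):
        f=(i+1)/n; N=mk(A[:3,3]+f*(B[:3,3]-A[:3,3]), A[:3,:3]@R.from_rotvec(rv*f).as_matrix())
        D=np.linalg.inv(T)@N; r=np.round(np.r_[D[:3,3]/.1,R.from_matrix(D[:3,:3]).as_rotvec()/.15],3)
        print(' '.join('%g'%(x+0) for x in r),end='\n' if i%5==4 else '; ')
        E=np.eye(4);E[:3,3]=r[:3]*.1;E[:3,:3]=R.from_rotvec(r[3:]*.15).as_matrix();T=T@E
    return T
E
python3 - <<'E'
from h import *
a=mk([.213,-.48,.227],down(.418)) 
plan(a,mk([.40,-.40,.30],down(.0)))
E
```

```text
0.407 0.006 -0.146 0 0 0.557; 0.406 -0.029 -0.146 0 0 0.558; 0.402 -0.062 -0.146 0 0 0.557; 0.395 -0.095 -0.146 0 0 0.557; 0.386 -0.129 -0.146 0 0 0.558
```

>>> jog_arm(
  rows="0.41 0 -0.15 0 0 0.56; 0.41 -0.03 -0.15 0 0 0.56; 0.4 -0.06 -0.15 0 0 0.56; 0.4 -0.1 -0.15 0 0 0.56; 0.39 -0.13 -0.15 0 0 0.56",
  grip=-1,
)

```text
clock: 1.8
position: [0.4025, -0.3977, 0.3025]
eef_rot: [3.141, -0.0, -0.006]
contact_force: [0.4, -0.2, 0.0]
opening: 0.0917
grip_force: 0.0
```

>>> jog_arm(
  rows="0 0 0 0 0 0; 0 0 0 0 0 0; 0 0 0 0 0 0; 0 0 0 0 0 0; 0 0 0 0 0 0",
)

```text
clock: 2.3
position: [0.4001, -0.3992, 0.3014]
eef_rot: [-3.141, 0.0, -0.004]
contact_force: [0.2, 0.1, -0.3]
opening: 0.0919
grip_force: 0.0
```

```bash
python3 - <<'E'
from h import *
s=state(); print(s['position'],s['eef_rot'],s['qpos'])
snap('wrist','w1.png'); M=c2w('wrist')
for n in ['jar_a','bar','bar_knob','bar_tip','service_bell']: print(n,find('wrist',n,.2))
E
```

```text
[ 0.40014549 -0.3991689   0.30144355] [-3.14120074e+00  4.87240869e-04 -3.63379125e-03] [-9.19680630e-01  3.74360307e-01  1.27064786e+00 -1.48218928e-04
  1.49719206e+00  6.54760528e-01]
jar_a [(0.76, [0.474, -0.36, 0.055]), (0.67, [0.422, 0.015, 0.048])]
bar [(0.85, [0.648, -0.256, 0.015]), (0.28, [0.424, 0.018, 0.047])]
bar_knob [(0.97, [0.65, -0.258, 0.017])]
bar_tip [(0.95, [0.657, -0.255, 0.02])]
service_bell []
```

View pics/w1.png

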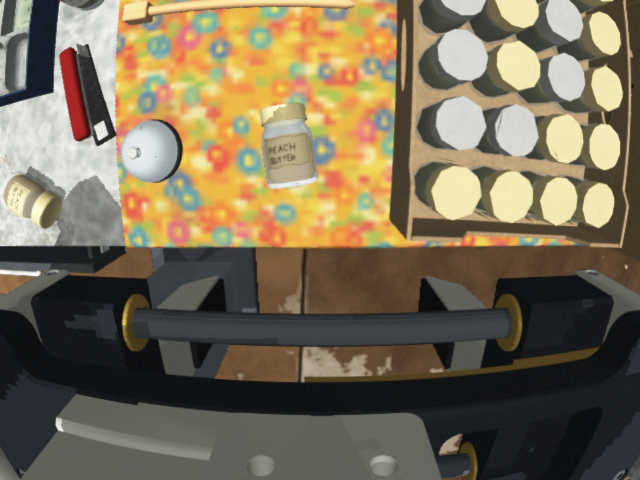

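```bash
python3 - <<'E'
from h import *
M=c2w('wrist')
for u,v in [(261,109),(306,104),(283,103),(265,186),(317,182),(291,188)]: print(atz('wrist',u,v,.03,M))
for u,v in [(122,17),(352,6),(5,200),(50,210)]: print('b',atz('wrist',u,v,.015,M))
E
```

```text
[ 0.5142 -0.3285  0.03  ]
[ 0.5186 -0.3803  0.03  ]
[ 0.5204 -0.354   0.03  ]
[ 0.4238 -0.3316  0.03  ]
[ 0.4279 -0.3925  0.03  ]
[ 0.4211 -0.3622  0.03  ]
b [ 0.6617 -0.1332  0.015 ]
b [ 0.6459 -0.4349  0.015 ]
b [0.4226 0.1124 0.015 ]
b [0.4016 0.006  0.015 ]
```

```bash
cat >> h.py <<'E'
def lean(yaw,deg): return down(yaw)@R.from_euler('y',deg,degrees=True).as_matrix()
def gp(g,rot): # TCP pose with the grasp point at g
    return mk(np.array(g)+rot[:,2]*tcp_to_grasp,rot)
E
python3 - <<'E'
from h import *
r=lean(.087,-40); g=np.array([.464,-.3585,.031]); G=gp(g,r); P=gp(g-r[:,2]*.10,r)
T=plan(pose(),P); print(); T=plan(T,G); print(G.round(3).tolist())
E
```

```text
0.115 -0.045 0.209 -0.021 -0.465 -0.057; 0.129 -0.045 0.199 -0.021 -0.465 -0.058; 0.144 -0.044 0.191 -0.02 -0.465 -0.057; 0.157 -0.043 0.179 -0.021 -0.466 -0.057; 0.169 -0.043 0.168 -0.021 -0.465 -0.057
0.181 -0.041 0.156 -0.021 -0.465 -0.058; 0.192 -0.041 0.142 -0.021 -0.465 -0.057; 0.201 -0.039 0.129 -0.021 -0.465 -0.057; 0.211 -0.038 0.114 -0.02 -0.465 -0.058; 0.218 -0.036 0.1 -0.021 -0.465 -0.057

0 0 0.2 0 0 0; 0 0 0.2 0 0 0; 0 0 0.2 0 0 0; 0 0 0.2 0 0 0; 0 0 0.2 0 0 0
[[0.763, 0.087, -0.64, 0.452], [0.067, -0.996, -0.056, -0.36], [-0.643, 0.0, -0.766, 0.017], [0.0, 0.0, 0.0, 1.0]]
```

>>> jog_arm(
  rows="0.12 -0.05 0.21 -0.02 -0.47 -0.06; 0.13 -0.05 0.2 -0.02 -0.47 -0.06; 0.14 -0.04 0.19 -0.02 -0.46 -0.06; 0.16 -0.04 0.18 -0.02 -0.47 -0.06; 0.17 -0.04 0.17 -0.02 -0.46 -0.06",
)

```text
clock: 3.1
position: [0.4597, -0.376, 0.1964]
eef_rot: [3.133, 0.352, 0.042]
contact_force: [-0.5, -0.8, 0.4]
opening: 0.0919
grip_force: 0.0
```

>>> jog_arm(
  rows="0.18 -0.04 0.16 -0.02 -0.47 -0.06; 0.19 -0.04 0.14 -0.02 -0.47 -0.06; 0.2 -0.04 0.13 -0.02 -0.46 -0.06; 0.21 -0.04 0.11 -0.02 -0.47 -0.06; 0.22 -0.04 0.1 -0.02 -0.46 -0.06",
)

```text
clock: 3.6
position: [0.5168, -0.3527, 0.092]
eef_rot: [-3.139, 0.702, 0.093]
contact_force: [0.5, -0.7, -0.3]
opening: 0.0922
grip_force: 0.0
```

>>> jog_arm(
  rows="0 0 0 0 0 0; 0 0 0 0 0 0; 0 0 0 0 0 0; 0 0 0 0 0 0; 0 0 0 0 0 0",
)

```text
clock: 4.1
position: [0.5161, -0.3538, 0.0953]
eef_rot: [-3.141, 0.696, 0.09]
contact_force: [-0.5, 0.0, -0.8]
opening: 0.0918
grip_force: 0.0
```

```bash
python3 - <<'E'
from h import *
snap('wrist','w2.png'); print(find('wrist','jar_a'),state()['qpos'])
r=lean(.087,-40); g=np.array([.464,-.3585,.031]); G=gp(g,r)
T=plan(pose(),G)
p=pose(); print('pregrasp err',(np.linalg.inv(gp(g-r[:,2]*.1,r))@p)[:3,3])
for a in ([.4255,-.362,.03],[.517,-.354,.03]): print(proj('wrist',a))
E
```

```text
[(0.71, [0.508, -0.354, 0.045])] [-0.53256301  1.03557197  0.79608715 -0.40347436  1.88259525  0.93693553]
0.001 0.001 0.202 0.001 -0.001 0.004; 0.001 0.001 0.202 0.002 -0.001 0.004; 0.002 0 0.202 0.001 -0.002 0.004; 0.001 0.001 0.202 0.001 -0.001 0.004; 0.001 0.001 0.202 0.002 -0.001 0.004
pregrasp err [-0.00066126 -0.00049784 -0.00100856]
(np.float64(322.67049070379954), np.float64(275.8450230500745))
(np.float64(323.524532608712), np.float64(194.77068646743666))
```

View pics/w2.png

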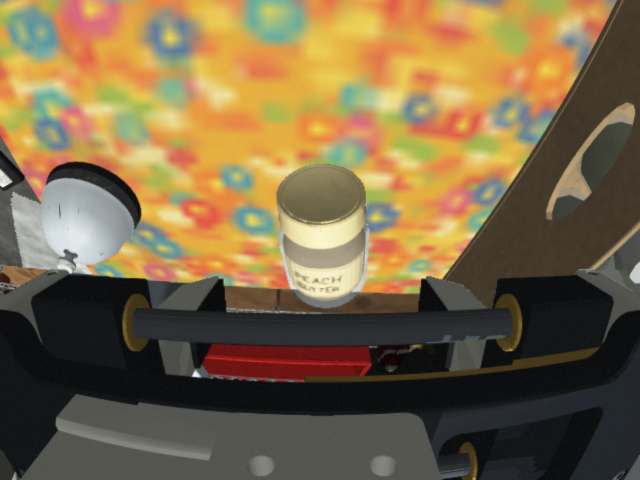

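>>> jog_arm(
  rows="0 0 0.2 0 0 0; 0 0 0.2 0 0 0; 0 0 0.2 0 0 0; 0 0 0.2 0 0 0; 0 0 0.2 0 0 0",
)

```text
clock: 4.7
position: [0.4515, -0.3588, 0.0163]
eef_rot: [-3.139, 0.698, 0.092]
contact_force: [-0.1, -0.5, -0.4]
opening: 0.0918
grip_force: 0.0
```

>>> jog_arm(
  rows="0 0 0 0 0 0; 0 0 0 0 0 0; 0 0 0 0 0 0; 0 0 0 0 0 0; 0 0 0 0 0 0",
  grip=1,
  grip_force=25,
)

```text
clock: 5.2
position: [0.4528, -0.3589, 0.0169]
eef_rot: [-3.14, 0.698, 0.092]
contact_force: [1.2, -0.0, 2.1]
opening: 0.0574
grip_force: 25.0
```

>>> jog_arm(
  rows="0 0 0 0 0 0; 0 0 0 0 0 0; 0 0 0 0 0 0; 0 0 0 0 0 0; 0 0 0 0 0 0",
)

```text
clock: 5.7
position: [0.4526, -0.3589, 0.0169]
eef_rot: [-3.14, 0.698, 0.092]
contact_force: [4.8, -1.4, 5.8]
opening: 0.0574
grip_force: 25.0
```

```bash
python3 - <<'E'
from h import *
s=state(); print(s['opening'],s['grip_force'],s['contact_force'])
A=pose(); 
r1=lean(.087,-40); r2=lean(.087,5); r3=lean(.087,50)
B=gp([.50,-.357,.14],r2); C=gp([.53,-.357,.14],r3); D=gp([.53,-.357,.0425],r3)
T=A
for X in (B,C,D): T=plan(T,X); print()
E
```

```text
0.05744558933186017 24.95470807305537 [ 4.83842052 -1.37592574  5.7986824 ]
-0.03 0.002 -0.111 0 0.524 0.003; -0.02 0.003 -0.114 0 0.523 0.003; -0.012 0.002 -0.115 0 0.524 0.003; -0.003 0.002 -0.115 0 0.523 0.003; 0.006 0.003 -0.115 0 0.524 0.003
0.016 0.002 -0.114 0 0.523 0.003; 0.024 0.002 -0.113 0 0.524 0.002; 0.033 0.003 -0.111 0 0.523 0.003; 0.042 0.002 -0.107 0 0.524 0.003; 0.049 0.002 -0.104 0 0.523 0.003

0.043 0.003 -0.003 0 0.524 0; 0.043 0.002 0.001 0 0.523 0; 0.043 0.003 0.003 0 0.524 0; 0.043 0.003 0.008 0 0.523 0; 0.042 0.002 0.01 0 0.524 0
0.041 0.003 0.014 0 0.524 0; 0.04 0.002 0.017 0 0.523 0; 0.038 0.003 0.02 0 0.524 0; 0.036 0.003 0.023 0 0.524 0; 0.035 0.002 0.026 0 0.523 0

-0.149 0 0.125 0 0 0; -0.15 0 0.126 0 0 0; -0.149 0 0.125 0 0 0; -0.149 0 0.125 0 0 0; -0.15 0 0.126 0 0 0
```

>>> jog_arm(
  rows="-0.03 0 -0.11 0 0.52 0; -0.02 0 -0.11 0 0.52 0; -0.01 0 -0.12 0 0.53 0; 0 0 -0.12 0 0.52 0; 0 0 -0.12 0 0.53 0",
)

```text
clock: 6.2
position: [0.4763, -0.3556, 0.0686]
eef_rot: [-3.137, 0.305, 0.092]
contact_force: [0.2, 0.6, -3.7]
opening: 0.0574
grip_force: 25.0
```

>>> jog_arm(
  rows="0.02 0 -0.11 0 0.52 0; 0.02 0 -0.11 0 0.52 0; 0.03 0 -0.11 0 0.53 0; 0.04 0 -0.11 0 0.52 0; 0.05 0 -0.1 0 0.53 0",
)

```text
clock: 6.7
position: [0.4999, -0.3535, 0.1199]
eef_rot: [-3.137, -0.088, 0.09]
contact_force: [-0.0, 0.3, -4.2]
opening: 0.0573
grip_force: 25.0
```

>>> jog_arm(
  rows="0.04 0 0 0 0.52 0; 0.04 0 0 0 0.52 0; 0.04 0 0 0 0.53 0; 0.04 0 0.01 0 0.52 0; 0.04 0 0.01 0 0.52 0",
)

```text
clock: 7.2
position: [0.5197, -0.3517, 0.1223]
eef_rot: [-3.136, -0.479, 0.088]
contact_force: [0.8, 0.3, -3.1]
opening: 0.0574
grip_force: 24.9
```

>>> jog_arm(
  rows="0.04 0 0.01 0 0.52 0; 0.04 0 0.02 0 0.52 0; 0.04 0 0.02 0 0.53 0; 0.04 0 0.02 0 0.52 0; 0.03 0 0.03 0 0.52 0",
)

```text
clock: 7.7
position: [0.5412, -0.3502, 0.1258]
eef_rot: [-3.136, -0.871, 0.085]
contact_force: [0.2, 1.3, -3.6]
opening: 0.0576
grip_force: 24.9
```

>>> jog_arm(
  rows="0 0 0 0 0 0; 0 0 0 0 0 0; 0 0 0 0 0 0; 0 0 0 0 0 0; 0 0 0 0 0 0",
)

```text
clock: 8.2
position: [0.5422, -0.3506, 0.1273]
eef_rot: [-3.139, -0.869, 0.09]
contact_force: [0.2, 0.6, -3.8]
opening: 0.0576
grip_force: 24.9
```

```bash
python3 - <<'E'
from h import *
s=state(); print(s['opening'],s['contact_force'],s['qpos'])
A=pose(); r3=lean(.087,50)
print((np.linalg.inv(gp([.53,-.357,.14],r3))@A).round(3).tolist())
T=plan(A,gp([.53,-.357,.0435],r3))
snap('scene','s1.png'); im=cv2.imread('pics/s1.png')[130:330,340:600]; cv2.imwrite('pics/s1c.png',cv2.resize(im,(780,600)))
E
```

```text
0.057590235214585714 [ 0.18727831  0.62276913 -3.83520136] [-1.05338638  0.55199196  1.89478639  1.32945199  0.79937116 -0.61817595]
[[1.0, 0.002, -0.003, -0.002], [-0.002, 1.0, -0.004, -0.005], [0.003, 0.004, 1.0, -0.001], [0.0, 0.0, 0.0, 1.0]]
-0.144 0.011 0.126 -0.006 0.004 0.002; -0.145 0.011 0.126 -0.006 0.005 0.003; -0.144 0.011 0.127 -0.006 0.004 0.002; -0.145 0.011 0.126 -0.006 0.004 0.002; -0.145 0.01 0.126 -0.006 0.004 0.002
```

View pics/s1c.png

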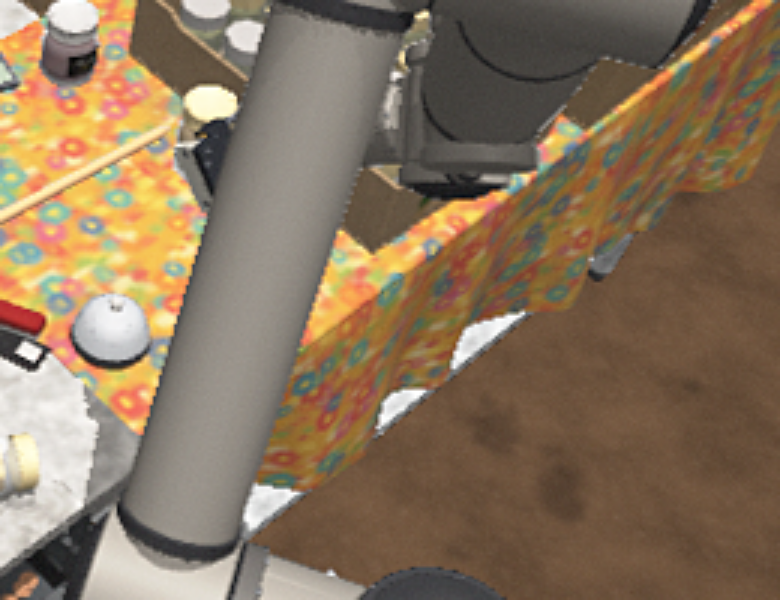

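>>> jog_arm(
  rows="-0.14 0 0.13 0 0 0; -0.14 0 0.12 0 0 0; -0.15 0 0.13 0 0 0; -0.14 0 0.13 0 0 0; -0.15 0 0.12 0 0 0",
)

```text
clock: 8.75
position: [0.5439, -0.3505, 0.0309]
eef_rot: [-3.139, -0.87, 0.089]
contact_force: [-10.9, -3.5, 25.7]
opening: 0.0575
grip_force: 25.1
```

>>> jog_arm(
  rows="-0.01 0 0.01 0 0 0; 0 0 0 0 0 0; 0 0 0 0 0 0; 0 0 0 0 0 0; 0 0 0 0 0 0",
)

```text
clock: 9.25
position: [0.5438, -0.3502, 0.0301]
eef_rot: [-3.139, -0.87, 0.089]
contact_force: [0.6, 0.1, -4.4]
opening: 0.0573
grip_force: 25.0
```

```bash
python3 - <<'E'
from h import *
s=state(); print(s['contact_force']); A=pose(); print(A[:3,3]-A[:3,2]*tcp_to_grasp)
E
```

```text
[ 0.59406419  0.07181573 -4.43085656]
[ 0.52947496 -0.35154092  0.04227465]
```

>>> jog_arm(
  rows="-0.015 0 0.013 0 0 0; 0 0 0 0 0 0; 0 0 0 0 0 0; 0 0 0 0 0 0; 0 0 0 0 0 0",
)

```text
clock: 9.75
position: [0.5441, -0.3505, 0.0289]
eef_rot: [-3.139, -0.872, 0.089]
contact_force: [-4.4, 1.3, 5.5]
opening: 0.0572
grip_force: 25.0
```

>>> jog_arm(
  rows="-0.01 0 0.01 0 0 0; 0 0 0 0 0 0; 0 0 0 0 0 0; 0 0 0 0 0 0; 0 0 0 0 0 0",
)

```text
clock: 10.25
position: [0.5445, -0.3506, 0.0289]
eef_rot: [-3.14, -0.874, 0.09]
contact_force: [-8.3, 2.2, 13.8]
opening: 0.0575
grip_force: 25.0
```

>>> jog_arm(
  rows="-0.01 0 0.01 0 0 0; 0 0 0 0 0 0; 0 0 0 0 0 0; 0 0 0 0 0 0; 0 0 0 0 0 0",
)

```text
clock: 10.75
position: [0.545, -0.3508, 0.0287]
eef_rot: [-3.141, -0.876, 0.091]
contact_force: [-12.5, 3.5, 21.0]
opening: 0.0575
grip_force: 25.1
```

>>> jog_arm(
  rows="0 0 0 0 0 0; 0 0 0 0 0 0; 0 0 0 0 0 0; 0 0 0 0 0 0; 0 0 0 0 0 0",
  grip=-1,
)

```text
clock: 11.25
position: [0.544, -0.3501, 0.0247]
eef_rot: [-3.137, -0.869, 0.087]
contact_force: [0.3, -0.8, 0.4]
opening: 0.0906
grip_force: 0.0
```

>>> jog_arm(
  rows="0 0 -0.15 0 0 0; 0 0 -0.25 0 0 0; 0 0 -0.3 0 0 0; 0 0 -0.3 0 0 0; 0 0 -0.3 0 0 0",
)

```text
clock: 11.75
position: [0.4434, -0.3593, 0.1099]
eef_rot: [-3.137, -0.869, 0.087]
contact_force: [0.9, -0.6, 0.3]
opening: 0.0916
grip_force: 0.0
```

```bash
python3 - <<'E'
from h import *
snap('top','t2.png'); print(find('top','jar_a'),find('top','crate'),find('top','bar_knob'))
A=pose(); print(A.round(3).tolist())
T=plan(A,mk([.50,-.36,.24],down(1.57)))
E
```

```text
[(0.9, [0.417, 0.033, 0.05]), (0.85, [0.526, -0.342, 0.089])] [(0.79, [0.484, 0.302, 0.04])] [(0.98, [0.651, -0.27, 0.016])]
[[0.642, 0.089, 0.761, 0.445], [0.056, -0.996, 0.069, -0.36], [0.764, -0.001, -0.645, 0.109], [0.0, 0.0, 0.0, 1.0]]
0.09 0.003 -0.028 0.284 -0.312 -0.613; 0.089 0.01 -0.032 0.285 -0.312 -0.613; 0.085 0.017 -0.038 0.284 -0.312 -0.614; 0.082 0.022 -0.041 0.285 -0.312 -0.613; 0.077 0.028 -0.047 0.284 -0.312 -0.613
0.072 0.033 -0.052 0.284 -0.312 -0.613; 0.067 0.037 -0.056 0.285 -0.312 -0.614; 0.06 0.04 -0.061 0.284 -0.312 -0.613; 0.053 0.043 -0.065 0.285 -0.312 -0.613; 0.047 0.045 -0.069 0.284 -0.312 -0.613
0.039 0.045 -0.074 0.284 -0.312 -0.613; 0.031 0.045 -0.077 0.285 -0.312 -0.614; 0.023 0.045 -0.08 0.284 -0.312 -0.613; 0.015 0.043 -0.083 0.285 -0.312 -0.613; 0.008 0.04 -0.085 0.284 -0.312 -0.613
```

>>> jog_arm(
  rows="0.09 0 -0.03 0.28 -0.31 -0.61; 0.09 0.01 -0.03 0.28 -0.31 -0.61; 0.09 0.02 -0.04 0.29 -0.31 -0.61; 0.08 0.02 -0.04 0.28 -0.31 -0.62; 0.08 0.03 -0.05 0.29 -0.32 -0.61",
)

```text
clock: 12.45
position: [0.4643, -0.3585, 0.1525]
eef_rot: [2.965, -0.585, 0.677]
contact_force: [0.4, 0.4, -0.1]
opening: 0.0919
grip_force: 0.0
```

>>> jog_arm(
  rows="0.07 0.03 -0.05 0.28 -0.31 -0.61; 0.07 0.04 -0.06 0.28 -0.31 -0.61; 0.06 0.04 -0.06 0.29 -0.31 -0.61; 0.05 0.04 -0.07 0.28 -0.31 -0.62; 0.05 0.05 -0.07 0.29 -0.32 -0.61",
)

```text
clock: 12.95
position: [0.483, -0.3587, 0.1966]
eef_rot: [2.989, -0.273, 1.131]
contact_force: [-0.2, -0.3, 0.6]
opening: 0.0917
grip_force: 0.0
```

>>> jog_arm(
  rows="0.04 0.05 -0.07 0.28 -0.31 -0.61; 0.03 0.05 -0.08 0.28 -0.31 -0.61; 0.02 0.05 -0.08 0.29 -0.31 -0.61; 0.02 0.04 -0.08 0.28 -0.31 -0.62; 0.01 0.04 -0.09 0.29 -0.32 -0.61",
)

```text
clock: 13.45
position: [0.5028, -0.3586, 0.2401]
eef_rot: [-3.138, -0.002, 1.574]
contact_force: [0.3, 0.8, 0.6]
opening: 0.0916
grip_force: 0.0
```

>>> jog_arm(
  rows="0 0 0 0 0 0; 0 0 0 0 0 0; 0 0 0 0 0 0; 0 0 0 0 0 0; 0 0 0 0 0 0",
)

```text
clock: 13.95
position: [0.5013, -0.3601, 0.2408]
eef_rot: [-3.141, -0.002, 1.567]
contact_force: [-0.2, 0.2, 0.8]
opening: 0.092
grip_force: 0.0
```

```bash
python3 - <<'E'
from h import *
s=state(); print(s['position'],s['eef_rot'],s['qpos'])
im=snap('wrist','w3.png'); print(find('wrist','jar_a'))
# lid circle: look for cream blob near expected pixel
for g in ([.5295,-.3515,.092],): print(proj('wrist',g))
hsv=cv2.cvtColor(im,cv2.COLOR_RGB2HSV); u,v=map(int,proj('wrist',[.5295,-.3515,.092])); print(hsv[v,u],im[v,u])
m=cv2.floodFill(im.copy(),np.zeros((482,642),np.uint8),(u,v),(0,0,255),(12,)*3,(12,)*3,cv2.FLOODFILL_FIXED_RANGE|(255<<8))
mask=m[2][1:-1,1:-1]; c=max(cv2.findContours(mask,0,1)[0],key=cv2.contourArea); e=cv2.fitEllipse(c); print(e, atz('wrist',*e[0],.092))
E
```

```text
[ 0.50128543 -0.36005655  0.24082558] [-3.14126645e+00 -2.15983624e-03  1.56683331e+00] [-7.47695806e-01  5.06689178e-01  1.22467867e+00  1.38612707e-03
  1.41192732e+00 -7.43953593e-01]
[(0.73, [0.535, -0.345, 0.09])]
(np.float64(352.84365943508726), np.float64(217.7411357998895))
[ 24  84 185] [185 173 124]
((355.2853088378906, 219.57632446289062), (43.558189392089844, 47.442955017089844), 71.3984375) [ 0.5316 -0.3531  0.092 ]
```

View pics/w3.png

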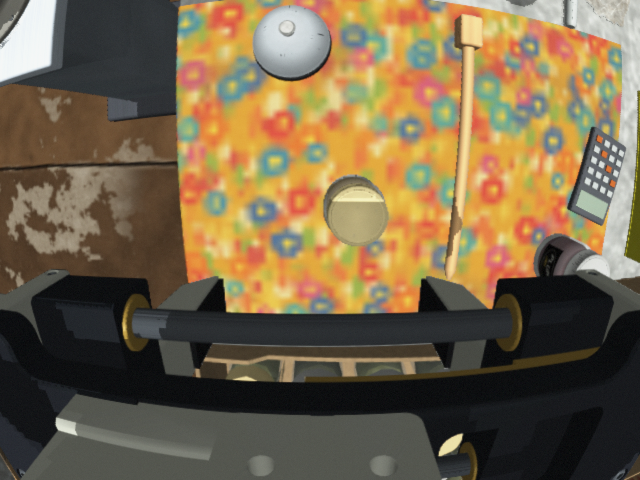

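```bash
python3 - <<'E'
from h import *
print(atz('wrist',357.5,214.5,.092))
A=pose(); B=mk([.532,-.349,.135],down(1.57)); T=plan(A,B); T=plan(T,mk([.532,-.349,.0755],down(1.57)))
E
```

```text
[ 0.5334 -0.3487  0.092 ]
0.022 0.061 0.212 0 -0.002 -0.004; 0.022 0.061 0.212 0 -0.003 -0.003; 0.022 0.061 0.213 0 -0.002 -0.004; 0.022 0.061 0.212 -0.001 -0.002 -0.003; 0.022 0.061 0.212 0 -0.002 -0.004
0 0 0.119 0 0 0; 0 0 0.119 0 0 0; 0 0 0.119 0 0 0; 0 0 0.119 0 0 0; 0 0 0.119 0 0 0
```

>>> jog_arm(
  rows="0.02 0.06 0.21 0 0 0; 0.02 0.06 0.21 0 0 0; 0.02 0.06 0.21 0 0 0; 0.02 0.06 0.21 0 0 0; 0.02 0.06 0.21 0 0 0",
)

```text
clock: 14.55
position: [0.532, -0.3497, 0.1354]
eef_rot: [3.141, -0.001, 1.568]
contact_force: [-1.0, 0.2, 0.7]
opening: 0.0918
grip_force: 0.0
```

>>> jog_arm(
  rows="0.01 0 0.12 0 0 0; 0 0 0.12 0 0 0; 0 0 0.12 0 0 0; 0 0 0.12 0 0 0; 0 0 0.12 0 0 0",
)

```text
clock: 15.05
position: [0.5319, -0.3488, 0.0758]
eef_rot: [3.141, -0.001, 1.568]
contact_force: [-0.3, -0.1, -0.7]
opening: 0.092
grip_force: 0.0
```

>>> jog_arm(
  rows="0 0 0 0 0 0; 0 0 0 0 0 0; 0 0 0 0 0 0; 0 0 0 0 0 0; 0 0 0 0 0 0",
  grip=1,
  grip_force=30,
)

```text
clock: 15.55
position: [0.5321, -0.3487, 0.0768]
eef_rot: [3.141, -0.001, 1.569]
contact_force: [-0.7, -0.4, -0.4]
opening: 0.0565
grip_force: 0.0
```

>>> jog_arm(
  rows="0 0 0 0 0 0; 0 0 0 0 0 0; 0 0 0 0 0 0; 0 0 0 0 0 0; 0 0 -0.01 0 0 0",
)

```text
clock: 16.05
position: [0.5317, -0.3483, 0.0767]
eef_rot: [-3.141, -0.002, 1.568]
contact_force: [0.1, -0.1, -4.0]
opening: 0.0522
grip_force: 29.8
```

```bash
python3 - <<'E'
from h import *
A=pose(); B=A.copy(); B[2,3]+=.19; T=plan(A,B); 
C=mk([.42,.02,.29],down(1.57)); T=plan(T,C)
E
```

```text
0.001 0 -0.38 0 0 0; 0 -0.001 -0.38 0 0 0; 0.001 0 -0.38 0 0 0; 0.001 0 -0.38 0 0 0; 0.001 0 -0.38 0 0 0
0.368 -0.113 -0.022 -0.001 -0.001 -0.001; 0.368 -0.112 -0.023 0 -0.002 -0.001; 0.368 -0.113 -0.023 -0.001 -0.001 -0.001; 0.368 -0.112 -0.022 0 -0.001 -0.001; 0.368 -0.112 -0.023 -0.001 -0.002 -0.001
0.368 -0.113 -0.023 0 -0.001 -0.001; 0.369 -0.112 -0.023 -0.001 -0.001 -0.001; 0.368 -0.112 -0.023 0 -0.001 -0.001; 0.368 -0.112 -0.023 -0.001 -0.002 -0.001; 0.368 -0.112 -0.023 0 -0.001 -0.001
```

>>> jog_arm(
  rows="0 0 -0.3 0 0 0; 0 0 -0.4 0 0 0; 0 0 -0.4 0 0 0; 0 0 -0.4 0 0 0; 0 0 -0.4 0 0 0",
)

```text
clock: 16.55
position: [0.5314, -0.3482, 0.2676]
eef_rot: [-3.14, -0.003, 1.569]
contact_force: [0.1, -1.0, -3.5]
opening: 0.0522
grip_force: 29.8
```

>>> jog_arm(
  rows="0.37 -0.11 -0.02 0 0 0; 0.37 -0.11 -0.02 0 0 0; 0.37 -0.11 -0.02 0 0 0; 0.37 -0.11 -0.02 0 0 0; 0.37 -0.11 -0.02 0 0 0",
)

```text
clock: 17.05
position: [0.4762, -0.1619, 0.2766]
eef_rot: [-3.14, -0.002, 1.568]
contact_force: [-0.1, 0.1, -3.9]
opening: 0.0521
grip_force: 29.8
```

>>> jog_arm(
  rows="0.37 -0.11 -0.02 0 0 0; 0.37 -0.11 -0.02 0 0 0; 0.37 -0.11 -0.02 0 0 0; 0.37 -0.11 -0.02 0 0 0; 0.37 -0.11 -0.02 0 0 0",
)

```text
clock: 17.55
position: [0.4215, 0.0229, 0.2871]
eef_rot: [-3.14, -0.002, 1.568]
contact_force: [1.0, 0.9, -3.9]
opening: 0.0521
grip_force: 29.8
```

>>> jog_arm(
  rows="0.37 0 0 0 0 0; 0.37 0 0 0 0 0; 0 0 0 0 0 0; 0 0 0 0 0 0; 0 0 0 0 0 0",
)

```text
clock: 18.05
position: [0.4227, 0.0949, 0.2874]
eef_rot: [-3.14, -0.001, 1.568]
contact_force: [-0.7, 0.0, -4.4]
opening: 0.0519
grip_force: 29.8
```

```bash
python3 - <<'E'
from h import *
s=state(); print(s['position'],s['eef_rot'],s['opening'],s['contact_force'])
im=snap('wrist','w4.png')
for n in ['crate','jar_a','syrup_bottle','tape']: print(n,find('wrist',n))
np.save('w4.npy',c2w('wrist'))
E
```

```text
[0.42266842 0.09491117 0.28735289] [-3.14025765e+00 -8.73323864e-04  1.56816079e+00] 0.05189544911505215 [-0.68205285  0.04688014 -4.41849164]
crate [(0.86, [0.48, 0.247, 0.037])]
jar_a [(0.92, [0.43, 0.109, 0.303])]
syrup_bottle []
tape [(0.84, [0.619, 0.299, 0.024]), (0.35, [0.482, 0.249, 0.039])]
```

View pics/w4.png

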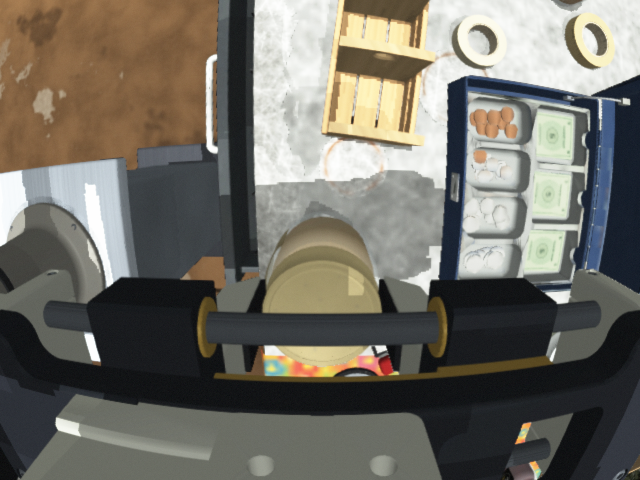

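>>> jog_arm(
  rows="0.22 0.1 -0.15 0 0 0; 0.22 0.1 -0.15 0 0 0; 0.22 0 -0.15 0 0 0; 0.22 0 -0.1 0 0 0; 0.22 0 0 0 0 0",
)

```text
clock: 18.8
position: [0.4439, 0.2059, 0.3445]
eef_rot: [3.139, -0.002, 1.567]
contact_force: [0.2, 0.3, -4.0]
opening: 0.0522
grip_force: 29.8
```

>>> jog_arm(
  rows="0 0 0 0 0 0; 0 0 0 0 0 0; 0 0 0 0 0 0; 0 0 0 0 0 0; 0 0 0 0 0 0",
)

```text
clock: 19.3
position: [0.4433, 0.2047, 0.343]
eef_rot: [-3.141, -0.001, 1.567]
contact_force: [-0.4, -0.9, -3.4]
opening: 0.0517
grip_force: 29.8
```

```bash
python3 - <<'E'
from h import *
s=state(); print(s['position'],s['eef_rot'])
im=snap('wrist','w5.png'); np.save('w5.npy',c2w('wrist')); print(find('wrist','crate'))
cv2.imwrite('pics/w5c.png',cv2.resize(im[0:300,200:540,::-1],None,fx=2,fy=2,interpolation=cv2.INTER_CUBIC))
E
```

```text
[0.44327054 0.20470877 0.34298727] [-3.14147297e+00 -1.18923534e-03  1.56741263e+00]
[(0.64, [0.493, 0.312, 0.018])]
```

View pics/w5c.png

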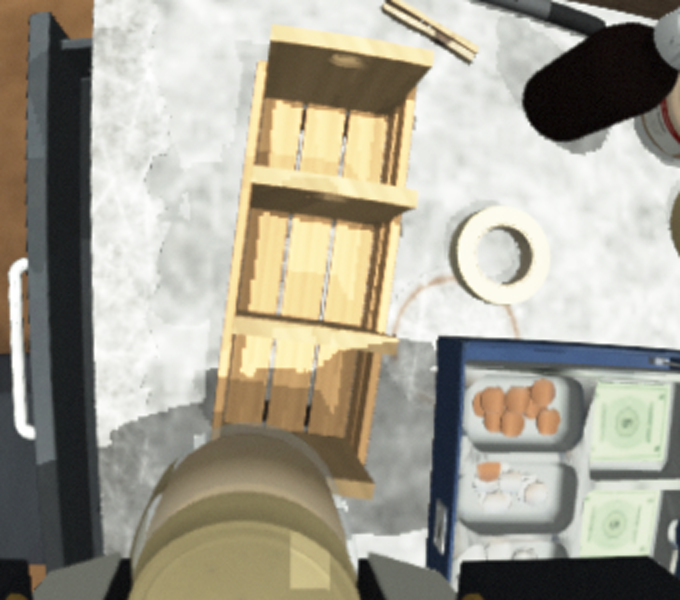

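```bash
cat > crate.py <<'E'
from h import *
from scipy.optimize import least_squares
M=np.load('w5.npy')
obs={(3,-1):(271.5,34.5),(3,1):(432.5,59.5),(2,-1):(251.5,174),(2,1):(414.5,199.5),(1,-1):(236,319.5),(1,1):(397,345),(0,1):(372,489.5)}
def f(q,lst=False):
    P=[];O=[]
    for (k,s),(u,v) in obs.items():
        w=R.from_euler('z',q[2]).as_matrix()@[s*.042,-.1155+.077*k,0]+[q[0],q[1],.127]
        P.append(proj('wrist',w,M)); O.append((200+u/2,v/2))
    return (np.array(P)-O).ravel()
s=least_squares(f,[.48,.3,0]); print(s.x, f(s.x).round(1))
c=s.x
def w(p): return R.from_euler('z',c[2]).as_matrix()@p+[c[0],c[1],0]
for n,y in (('c0',-.077),('c1',0),('c2',.077),('h0',-.1155),('h3',.1155)): print(n,w([0,y,0]).round(4))
E
python3 crate.py
```

```text
[ 0.48633481  0.29017615 -0.12734366] [-0.3 -1.6  0.3 -0.5  0.2 -0.6  1.3 -0.6 -1.6  2.  -0.2  0.5  0.5  0.6]
c0 [0.4766 0.2138 0.    ]
c1 [0.4863 0.2902 0.    ]
c2 [0.4961 0.3666 0.    ]
h0 [0.4717 0.1756 0.    ]
h3 [0.501  0.4047 0.    ]
```

```bash
python3 - <<'E'
from h import *
r=down(1.5708-.1273); A=pose()
T=plan(A,mk([.4961,.3666,.25],r)); T=plan(T,mk([.4961,.3666,.135],r)); T=plan(T,mk([.4961,.3666,.09],r))
E
```

```text
0.323 0.105 0.186 0 -0.002 0.166; 0.326 0.096 0.187 0 -0.001 0.165; 0.329 0.089 0.186 0 -0.002 0.166; 0.33 0.08 0.186 -0.001 -0.002 0.166; 0.332 0.072 0.186 0 -0.002 0.166
0 0 0.23 0 0 0; 0 0 0.23 0 0 0; 0 0 0.23 0 0 0; 0 0 0.23 0 0 0; 0 0 0.23 0 0 0
0 0 0.09 0 0 0; 0 0 0.09 0 0 0; 0 0 0.09 0 0 0; 0 0 0.09 0 0 0; 0.001 0 0.09 0 0 0
```

>>> jog_arm(
  rows="0.32 0.11 0.19 0 0 0.17; 0.33 0.1 0.19 0 0 0.17; 0.33 0.09 0.19 0 0 0.16; 0.33 0.08 0.18 0 0 0.17; 0.33 0.07 0.18 0 0 0.16",
)

```text
clock: 19.9
position: [0.4972, 0.3682, 0.2492]
eef_rot: [-3.141, -0.001, 1.443]
contact_force: [0.8, 0.1, -2.7]
opening: 0.0521
grip_force: 29.8
```

>>> jog_arm(
  rows="0 0 0 0 0 0; 0 0 0 0 0 0; 0 0 0 0 0 0; 0 0 0 0 0 0; 0 0 0 0 0 0",
)

```text
clock: 20.4
position: [0.4971, 0.3664, 0.2513]
eef_rot: [3.14, -0.002, 1.443]
contact_force: [0.5, 0.5, -3.0]
opening: 0.0519
grip_force: 29.8
```

```bash
python3 - <<'E'
from h import *
r=down(1.5708-.1273); A=pose(); s=state(); print(s['position'],s['eef_rot'],s['opening'])
T=plan(A,mk([.4961,.3666,.215],r))
im=snap('wrist','w6.png'); cv2.imwrite('pics/w6.png',im[:,:,::-1])
E
```

```text
[0.49707303 0.36638135 0.25131681] [ 3.14041311e+00 -2.22331047e-03  1.44306548e+00] 0.05191203602615319
0 -0.002 0.073 0.002 -0.003 -0.001; 0 -0.002 0.072 0.001 -0.003 0; 0 -0.002 0.073 0.002 -0.003 -0.001; 0 -0.002 0.073 0.001 -0.003 0; 0 -0.002 0.072 0.002 -0.003 -0.001
```

View pics/w6.png

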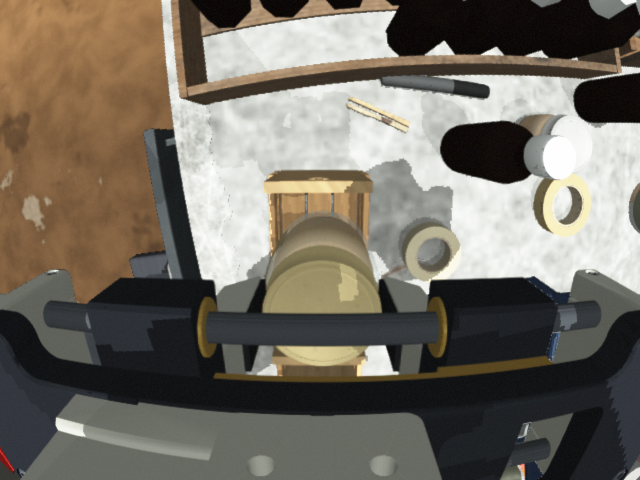

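>>> jog_arm(
  rows="0 0 0.23 0 0 0; 0 0 0.23 0 0 0; 0 0 0.23 0 0 0; 0 0 0.23 0 0 0; 0 0 0.23 0 0 0",
)

```text
clock: 20.95
position: [0.497, 0.3669, 0.1349]
eef_rot: [3.141, -0.002, 1.444]
contact_force: [0.5, -0.7, -3.9]
opening: 0.052
grip_force: 29.8
```

>>> jog_arm(
  rows="0 0 0.1 0 0 0; 0 0 0.1 0 0 0; 0 0 0.1 0 0 0; 0 0 0.1 0 0 0; 0 0 0.04 0 0 0",
)

```text
clock: 21.45
position: [0.4965, 0.3671, 0.0904]
eef_rot: [-3.141, -0.001, 1.444]
contact_force: [-0.7, 0.3, -2.7]
opening: 0.0516
grip_force: 29.8
```

>>> jog_arm(
  rows="0 0 0 0 0 0; 0 0 0 0 0 0; 0 0 0 0 0 0; 0 0 0 0 0 0; 0 0 0 0 0 0",
)

```text
clock: 21.95
position: [0.4969, 0.3673, 0.0915]
eef_rot: [3.141, -0.002, 1.444]
contact_force: [0.5, -0.5, -4.0]
opening: 0.0517
grip_force: 29.8
```

>>> jog_arm(
  rows="0 0 0.03 0 0 0; 0 0 0.02 0 0 0; 0 0 0.01 0 0 0; 0 0 0 0 0 0; 0 0 0 0 0 0",
)

```text
clock: 22.45
position: [0.4967, 0.3673, 0.0853]
eef_rot: [-3.141, -0.001, 1.444]
contact_force: [-1.5, 0.0, -1.6]
opening: 0.0519
grip_force: 29.9
```

>>> jog_arm(
  rows="0 0 0.01 0 0 0; 0 0 0 0 0 0; 0 0 0 0 0 0; 0 0 0 0 0 0; 0 0 0 0 0 0",
)

```text
clock: 22.95
position: [0.4968, 0.3677, 0.085]
eef_rot: [3.141, -0.002, 1.444]
contact_force: [-3.1, 1.9, 4.5]
opening: 0.0518
grip_force: 30.1
```

>>> jog_arm(
  rows="0 0 0 0 0 0; 0 0 0 0 0 0; 0 0 0 0 0 0; 0 0 0 0 0 0; 0 0 0 0 0 0",
  grip=-1,
)

```text
clock: 23.45
position: [0.4968, 0.3671, 0.084]
eef_rot: [-3.141, -0.001, 1.444]
contact_force: [0.4, -0.2, -0.2]
opening: 0.0878
grip_force: 0.0
```

>>> jog_arm(
  rows="0 0 -0.3 0 0 0; 0 0 -0.4 0 0 0; 0 0 -0.4 0 0 0; 0 0 -0.4 0 0 0; 0 0 -0.4 0 0 0",
)

```text
clock: 23.95
position: [0.4966, 0.3668, 0.2759]
eef_rot: [-3.142, -0.001, 1.444]
contact_force: [1.1, 0.3, 0.7]
opening: 0.0919
grip_force: 0.0
```

```bash
python3 - <<'E'
from h import *
snap('top','t3.png'); print(find('top','jar_a'),find('top','bar_knob'),find('top','bar'))
A=pose(); print(A[:3,3])
T=plan(A,mk([.40,.05,.30],down(1.4)))
E
```

```text
[(0.66, [0.414, 0.031, 0.05]), (0.55, [0.498, 0.351, 0.101])] [(0.87, [0.652, -0.27, 0.019]), (0.44, [0.416, 0.031, 0.052])] [(0.61, [0.654, -0.268, 0.018])]
[0.49701438 0.36705727 0.27494729]
-0.327 -0.056 -0.026 0.001 -0.002 0.029; -0.327 -0.055 -0.026 0.001 -0.001 0.03; -0.327 -0.053 -0.025 0.001 -0.002 0.029; -0.327 -0.052 -0.026 0.001 -0.001 0.029; -0.328 -0.05 -0.026 0 -0.002 0.03
-0.328 -0.049 -0.025 0.001 -0.002 0.029; -0.328 -0.048 -0.026 0.001 -0.001 0.029; -0.328 -0.046 -0.025 0.001 -0.002 0.03; -0.329 -0.044 -0.025 0.001 -0.002 0.029; -0.329 -0.043 -0.025 0.001 -0.001 0.029
```

>>> jog_arm(
  rows="-0.42 -0.06 0 0 0 0.03; -0.42 -0.06 0 0 0 0.03; -0.42 -0.06 0 0 0 0.03; -0.42 -0.06 0 0 0 0.03; -0.42 -0.05 0 0 0 0.03",
)

```text
clock: 24.65
position: [0.438, 0.1612, 0.2721]
eef_rot: [-3.138, 0.0, 1.422]
contact_force: [0.6, -1.2, -0.1]
opening: 0.0917
grip_force: 0.0
```

>>> jog_arm(
  rows="-0.42 -0.03 0 0 0 0; -0.42 -0.03 0 0 0 0; -0.42 0 0 0 0 0; -0.42 0 0 0 0 0; -0.42 0 0 0 0 0",
)

```text
clock: 25.15
position: [0.4011, -0.0452, 0.2722]
eef_rot: [-3.138, -0.002, 1.422]
contact_force: [0.9, -0.4, -0.1]
opening: 0.092
grip_force: 0.0
```

>>> jog_arm(
  rows="0 0 0 0 0 0; 0 0 0 0 0 0; 0 0 0 0 0 0; 0 0 0 0 0 0; 0 0 0 0 0 0",
)

```text
clock: 25.65
position: [0.4025, -0.0428, 0.2735]
eef_rot: [-3.141, -0.001, 1.424]
contact_force: [-0.2, -0.2, 0.1]
opening: 0.092
grip_force: 0.0
```

```bash
python3 - <<'E'
from h import *
s=state(); print(s['position'],s['eef_rot'])
im=snap('wrist','w7.png'); np.save('w7.npy',c2w('wrist')); print(find('wrist','jar_a'))
cv2.imwrite('pics/w7c.png',cv2.resize(im[50:300,150:490,::-1],None,fx=2,fy=2,interpolation=cv2.INTER_CUBIC))
E
```

```text
[ 0.402503   -0.04282393  0.27345132] [-3.14088641e+00 -1.47886767e-03  1.42371395e+00]
[(0.69, [0.423, 0.035, 0.051])]
```

View pics/w7c.png

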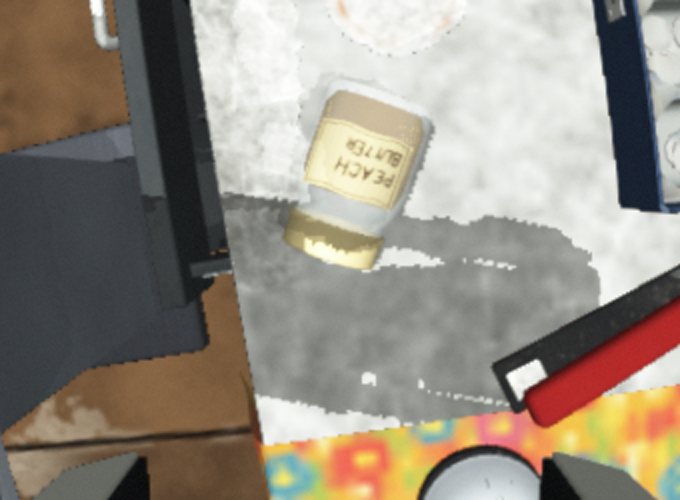

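```bash
python3 - <<'E'
from h import *
M=np.load('w7.npy')
q=[atz('wrist',150+x/2,50+y/2,.03,M) for x,y in [(284,243),(375,270),(326,82),(436,119)]]
print(q); L=(q[0]+q[1])/2; B=(q[2]+q[3])/2; u=L-B; print(L,B,np.linalg.norm(u),np.arctan2(u[1],u[0]))
E
```

```text
[array([0.3782, 0.0021, 0.03  ]), array([ 0.4248, -0.0198,  0.03  ]), array([0.4136, 0.0852, 0.03  ]), array([0.4689, 0.0572, 0.03  ])]
[ 0.4015  -0.00885  0.03   ] [0.44125 0.0712  0.03   ] 0.0893759755191517 -2.0316918786955487
```

```bash
python3 - <<'E'
from h import *
M=np.load('w7.npy')
for x,y in [(493,368),(520,412),(598,0),(625,210)]: print(atz('wrist',150+x/2,50+y/2,.03,M))
yw=1.11; u=np.array([np.cos(-2.03),np.sin(-2.03),0]); g=np.array([.4415,.0715,.031])+.039*u
r=lean(yw,45); G=gp(g,r); P=gp(g-r[:,2]*.1,r); T=pose()
for X in (P,G): T=plan(T,X); print()
E=gp([.42,.01,.16],lean(yw+.8,-45)); mid=gp([.42,.02,.14],lean(yw+.2,5))
for X in (mid,E): T=plan(T,X); print()
E
```

```text
[ 0.4834 -0.0838  0.03  ]
[ 0.4968 -0.1122  0.03  ]
[0.5709 0.1173 0.03  ]
[ 0.57   -0.0036  0.03  ]
0.027 -0.008 0.185 -0.082 0.518 0.198; 0.013 -0.011 0.187 -0.083 0.519 0.198; -0.003 -0.013 0.187 -0.082 0.518 0.197; -0.017 -0.015 0.186 -0.082 0.519 0.198; -0.032 -0.017 0.183 -0.083 0.518 0.198
-0.047 -0.018 0.181 -0.082 0.518 0.198; -0.062 -0.018 0.176 -0.083 0.519 0.197; -0.075 -0.019 0.17 -0.082 0.518 0.198; -0.089 -0.018 0.164 -0.082 0.519 0.198; -0.102 -0.017 0.157 -0.083 0.518 0.198

0 0 0.2 0 0 0; 0 0 0.2 0 0 0; 0 0 0.2 0 0 0; 0 0 0.2 0 0 0; 0 0 0.2 0 0 0

0.053 0.003 -0.093 0.058 -0.464 -0.123; 0.047 0.004 -0.097 0.057 -0.464 -0.124; 0.039 0.003 -0.1 0.058 -0.464 -0.123; 0.033 0.003 -0.102 0.057 -0.463 -0.123; 0.025 0.003 -0.105 0.058 -0.464 -0.124
0.018 0.002 -0.106 0.057 -0.464 -0.123; 0.01 0.001 -0.107 0.058 -0.464 -0.123; 0.003 0.001 -0.107 0.057 -0.464 -0.124; -0.004 0 -0.107 0.058 -0.464 -0.123; -0.012 -0.001 -0.107 0.057 -0.463 -0.124

-0.02 0.01 -0.027 -0.141 -0.564 -0.388; -0.023 0.009 -0.026 -0.141 -0.564 -0.387; -0.025 0.009 -0.023 -0.141 -0.563 -0.388; -0.028 0.007 -0.02 -0.141 -0.564 -0.388; -0.03 0.006 -0.018 -0.141 -0.564 -0.388
-0.031 0.005 -0.016 -0.141 -0.564 -0.387; -0.033 0.003 -0.012 -0.142 -0.564 -0.388; -0.034 0.002 -0.01 -0.141 -0.564 -0.388; -0.035 -0.001 -0.007 -0.141 -0.563 -0.388; -0.035 -0.002 -0.004 -0.141 -0.564 -0.387
```

>>> jog_arm(
  rows="0.03 -0.01 0.19 -0.08 0.52 0.2; 0.01 -0.01 0.19 -0.08 0.52 0.2; 0 -0.01 0.19 -0.08 0.52 0.2; -0.02 -0.02 0.19 -0.08 0.52 0.2; -0.03 -0.02 0.18 -0.09 0.52 0.19",
)

```text
clock: 26.25
position: [0.4003, -0.029, 0.1796]
eef_rot: [3.107, -0.397, 1.277]
contact_force: [-0.2, 0.4, -0.4]
opening: 0.0921
grip_force: 0.0
```

>>> jog_arm(
  rows="-0.05 -0.02 0.18 -0.08 0.52 0.2; -0.06 -0.02 0.18 -0.08 0.52 0.2; -0.08 -0.02 0.17 -0.08 0.51 0.2; -0.09 -0.02 0.16 -0.08 0.52 0.2; -0.1 -0.02 0.16 -0.09 0.51 0.19",
)

```text
clock: 26.75
position: [0.3976, -0.0153, 0.0864]
eef_rot: [3.14, -0.786, 1.108]
contact_force: [0.6, -0.2, -0.8]
opening: 0.092
grip_force: 0.0
```

>>> jog_arm(
  rows="0 0 0 0 0 0; 0 0 0 0 0 0; 0 0 0 0 0 0; 0 0 0 0 0 0; 0 0 0 0 0 0",
)

```text
clock: 27.25
position: [0.3975, -0.015, 0.0877]
eef_rot: [3.138, -0.783, 1.111]
contact_force: [-0.9, -0.3, 0.1]
opening: 0.0922
grip_force: 0.0
```

```bash
python3 - <<'E'
from h import *
im=snap('wrist','w8.png'); print(find('wrist','jar_a'),state()['qpos'])
yw=1.11; u=np.array([np.cos(-2.03),np.sin(-2.03),0]); g=np.array([.4415,.0715,.031])+.039*u
r=lean(yw,45); G=gp(g,r); T=plan(pose(),G)
b=np.linalg.inv(pose())@np.r_[g,1]; print('grasp pt in tool',b.round(4))
hsv=cv2.cvtColor(im,cv2.COLOR_RGB2HSV)[:270]; m=cv2.inRange(hsv,(15,60,80),(32,200,255)); m=cv2.morphologyEx(m,cv2.MORPH_OPEN,np.ones((3,3)))
for c in cv2.findContours(m,0,1)[0]:
    if cv2.contourArea(c)>300: print(cv2.boundingRect(c),cv2.contourArea(c))
for k in (0,.037,.074,.092): print(proj('wrist',np.array([.4415,.0715,.03])+k*u))
E
```

```text
[(0.62, [0.419, 0.028, 0.049])] [-0.83818618  0.47435345  2.20461807  0.87619548  1.02543384 -1.06536274]
0.003 0.002 0.2 0.003 0.002 0; 0.003 0.002 0.199 0.002 0.003 0; 0.002 0.002 0.2 0.003 0.002 -0.001; 0.003 0.002 0.199 0.003 0.003 0; 0.002 0.003 0.2 0.002 0.002 0
grasp pt in tool [0.0014 0.001  0.081  1.    ]
(279, 205, 18, 55) 324.5
(330, 202, 29, 60) 690.0
(0, 36, 146, 234) 19036.0
(212, 0, 140, 145) 15677.5
(np.float64(321.43803559276364), np.float64(202.82554135656665))
(np.float64(321.55666462466576), np.float64(247.4691450208532))
(np.float64(321.6961557609944), np.float64(298.90079778819324))
(np.float64(321.7714487059137), np.float64(326.20588481162355))
```

>>> jog_arm(
  rows="0 0 0.2 0 0 0; 0 0 0.2 0 0 0; 0 0 0.2 0 0 0; 0 0 0.2 0 0 0; 0 0 0.2 0 0 0",
)

```text
clock: 27.85
position: [0.429, 0.0486, 0.0158]
eef_rot: [3.141, -0.784, 1.108]
contact_force: [0.9, -0.2, 0.1]
opening: 0.0919
grip_force: 0.0
```

>>> jog_arm(
  rows="0 0 0 0 0 0; 0 0 0 0 0 0; 0 0 0 0 0 0; 0 0 0 0 0 0; 0 0 0 0 0 0",
  grip=1,
  grip_force=25,
)

```text
clock: 28.35
position: [0.4287, 0.0477, 0.0166]
eef_rot: [3.141, -0.784, 1.107]
contact_force: [-0.4, -0.4, 0.7]
opening: 0.0581
grip_force: 24.7
```

>>> jog_arm(
  rows="0 0 0 0 0 0; 0 0 0 0 0 0; 0 0 0 0 0 0; 0 0 0 0 0 0; 0 0 0 0 0 0",
)

```text
clock: 28.85
position: [0.4287, 0.0479, 0.0164]
eef_rot: [3.141, -0.785, 1.107]
contact_force: [-3.1, -4.6, 6.3]
opening: 0.0577
grip_force: 24.7
```

>>> jog_arm(
  rows="0.05 0 -0.09 0.06 -0.46 -0.12; 0.05 0 -0.1 0.06 -0.46 -0.12; 0.04 0 -0.1 0.06 -0.46 -0.12; 0.03 0 -0.1 0.06 -0.46 -0.12; 0.03 0 -0.1 0.06 -0.46 -0.12",
)

```text
clock: 29.35
position: [0.4223, 0.0356, 0.0678]
eef_rot: [3.126, -0.435, 1.213]
contact_force: [-0.4, 0.9, -3.9]
opening: 0.0574
grip_force: 24.7
```

>>> jog_arm(
  rows="0.02 0 -0.11 0.06 -0.46 -0.12; 0.01 0 -0.11 0.06 -0.46 -0.12; 0 0 -0.11 0.06 -0.46 -0.12; 0 0 -0.11 0.06 -0.46 -0.12; 0 0 -0.11 0.06 -0.46 -0.12",
)

```text
clock: 29.85
position: [0.4172, 0.0233, 0.1212]
eef_rot: [-3.135, -0.09, 1.304]
contact_force: [-0.8, 0.1, -4.4]
opening: 0.0576
grip_force: 24.7
```

```bash
python3 - <<'E'
from h import *
s=state(); print(s['qpos'],s['opening'])
T=pose(); E=gp([.42,.01,.16],lean(1.11+.8,-45))
plan(T,E)
E
```

```text
[-0.1981076   0.27233764  1.9695597   0.11438425  0.90318433 -0.00300327] 0.05759066332278964
-0.021 0.014 -0.028 -0.146 -0.566 -0.39; -0.023 0.013 -0.025 -0.146 -0.566 -0.39; -0.027 0.011 -0.023 -0.146 -0.567 -0.39; -0.029 0.011 -0.02 -0.146 -0.566 -0.389; -0.031 0.01 -0.018 -0.146 -0.566 -0.39
-0.033 0.008 -0.015 -0.146 -0.566 -0.39; -0.034 0.006 -0.012 -0.145 -0.566 -0.39; -0.036 0.005 -0.008 -0.146 -0.567 -0.39; -0.036 0.002 -0.006 -0.146 -0.566 -0.39; -0.037 0 -0.002 -0.146 -0.566 -0.39
```

>>> jog_arm(
  rows="-0.02 0.01 -0.03 -0.15 -0.57 -0.39; -0.02 0.01 -0.03 -0.15 -0.57 -0.39; -0.03 0.01 -0.02 -0.14 -0.57 -0.39; -0.03 0.01 -0.02 -0.15 -0.56 -0.39; -0.03 0.01 -0.02 -0.14 -0.56 -0.39",
)

```text
clock: 30.35
position: [0.4201, 0.0108, 0.1341]
eef_rot: [3.072, 0.347, 1.585]
contact_force: [-0.3, -1.0, -3.9]
opening: 0.0579
grip_force: 24.7
```

>>> jog_arm(
  rows="-0.03 0.01 -0.02 -0.15 -0.57 -0.39; -0.03 0.01 -0.01 -0.15 -0.57 -0.39; -0.04 0 -0.01 -0.14 -0.57 -0.39; -0.04 0 -0.01 -0.15 -0.56 -0.39; -0.04 0 0 -0.14 -0.56 -0.39",
)

```text
clock: 30.85
position: [0.4238, -0.0018, 0.1477]
eef_rot: [3.14, 0.785, 1.911]
contact_force: [-0.7, -0.6, -4.2]
opening: 0.0575
grip_force: 24.7
```

>>> jog_arm(
  rows="0 0 0 0 0 0; 0 0 0 0 0 0; 0 0 0 0 0 0; 0 0 0 0 0 0; 0 0 0 0 0 0",
)

```text
clock: 31.35
position: [0.4243, -0.0025, 0.1483]
eef_rot: [3.137, 0.783, 1.905]
contact_force: [0.3, -0.1, -3.1]
opening: 0.0575
grip_force: 24.7
```

```bash
python3 - <<'E'
from h import *
s=state(); print(s['qpos'],s['opening'])
T=pose(); r=lean(1.11+.8,-45); print((r.T@T[:3,:3]).round(3).tolist())
T=plan(T,gp([.42,.01,.05],r)); T=plan(T,gp([.42,.01,.042],r))
E
```

```text
[ 0.35021231  0.38167644  2.05287089 -0.98728868  1.00642669  0.69882221] 0.05749064959469171
[[1.0, -0.004, 0.003], [0.004, 1.0, 0.001], [-0.003, -0.001, 1.0]]
0.157 -0.001 0.158 0.002 -0.004 -0.005; 0.158 0 0.159 0.001 -0.003 -0.005; 0.157 0 0.158 0.002 -0.004 -0.005; 0.158 -0.001 0.158 0.002 -0.004 -0.005; 0.157 0 0.158 0.002 -0.003 -0.004
0.011 0 0.011 0 0 0; 0.012 0 0.012 0 0 0; 0.011 0 0.011 0 0 0; 0.011 0 0.012 0 0 0; 0.012 0 0.011 0 0 0
```

```bash
python3 - <<'E'
from h import *
T=pose(); r=lean(1.6,-45)
T=plan(T,gp([.42,.01,.16],r)); T=plan(T,gp([.42,.01,.05],r))
E
```

```text
0.003 -0.008 0.002 0.294 -0.004 0.288; 0.003 -0.008 0.001 0.293 -0.005 0.288; 0.002 -0.008 0.003 0.294 -0.004 0.287; 0.002 -0.008 0.002 0.293 -0.005 0.288; 0.002 -0.008 0.003 0.294 -0.004 0.288
0.155 0 0.156 0 0 0; 0.156 0 0.155 0 0 0; 0.155 0 0.156 0 0 0; 0.156 0 0.155 0 0 0; 0.155 0 0.156 0 0 0
```

>>> jog_arm(
  rows="0 -0.01 0 0.29 0 0.29; 0 -0.01 0 0.3 -0.01 0.29; 0 -0.01 0 0.29 0 0.29; 0 -0.01 0 0.29 -0.01 0.28; 0 -0.01 0 0.3 0 0.29",
)

```text
clock: 31.85
position: [0.4193, -0.0033, 0.1481]
eef_rot: [-3.141, 0.785, 1.599]
contact_force: [-0.1, -0.5, -3.8]
opening: 0.0574
grip_force: 24.7
```

>>> jog_arm(
  rows="0 0 0 0 0 0; 0 0 0 0 0 0; 0 0 0 0 0 0; 0 0 0 0 0 0; 0 0 0 0 0 0",
)

```text
clock: 32.35
position: [0.419, -0.0032, 0.1481]
eef_rot: [-3.14, 0.786, 1.603]
contact_force: [0.1, -0.0, -2.9]
opening: 0.0579
grip_force: 24.7
```

```bash
python3 - <<'E'
from h import *
s=state(); print(s['qpos'],s['opening'])
T=pose(); r=lean(1.6,-45); print((r.T@T[:3,:3]).round(3).tolist())
T=plan(T,gp([.42,.01,.05],r)); T=plan(T,gp([.42,.01,.042],r))
E
```

```text
[ 0.32945432  0.46615352  1.89378776 -0.80784898  1.20846202  0.76573995] 0.05787414397586373
[[1.0, 0.002, -0.0], [-0.002, 1.0, 0.0], [0.0, -0.0, 1.0]]
0.157 0.003 0.158 0 0.001 0.003; 0.158 0.003 0.157 0.001 0 0.002; 0.157 0.003 0.158 0 0.001 0.003; 0.158 0.003 0.158 0.001 0 0.002; 0.157 0.002 0.157 0 0.001 0.003
0.011 0 0.011 0 0 0; 0.012 0 0.012 0 0 0; 0.011 0 0.011 0 0 0; 0.011 0 0.012 0 0 0; 0.011 0 0.011 0 0 0
```

Better margin; lower it and set it down.

>>> jog_arm(
  rows="0.16 0 0.16 0 0 0; 0.16 0 0.16 0 0 0; 0.16 0 0.16 0 0 0; 0.16 0 0.16 0 0 0; 0.14 0 0.14 0 0 0",
)

```text
clock: 32.85
position: [0.4191, -0.0031, 0.0368]
eef_rot: [-3.14, 0.786, 1.603]
contact_force: [-0.6, -1.2, -2.6]
opening: 0.0576
grip_force: 24.7
```

>>> jog_arm(
  rows="0.02 0 0.02 0 0 0; 0.02 0 0.02 0 0 0; 0.01 0 0.01 0 0 0; 0 0 0 0 0 0; 0 0 0 0 0 0",
)

```text
clock: 33.35
position: [0.4194, -0.0032, 0.0313]
eef_rot: [3.141, 0.786, 1.601]
contact_force: [0.5, -0.1, -3.7]
opening: 0.0575
grip_force: 24.7
```

>>> jog_arm(
  rows="0.02 0 0.02 0 0 0; 0 0 0 0 0 0; 0 0 0 0 0 0; 0 0 0 0 0 0; 0 0 0 0 0 0",
)

```text
clock: 33.85
position: [0.4198, -0.003, 0.0288]
eef_rot: [3.14, 0.787, 1.601]
contact_force: [-0.2, 4.5, 5.6]
opening: 0.0578
grip_force: 24.8
```

```bash
python3 - <<'E'
from h import *
s=state(); print(s['qpos'],s['contact_force']); T=pose(); print(T[:3,3]-T[:3,2]*tcp_to_grasp)
E
```

```text
[ 0.32983126  0.69836467  1.95534967 -0.92059905  1.01640228  1.01703587] [-0.20651711  4.51633254  5.61201364]
[0.41940953 0.01025582 0.04211541]
```

>>> jog_arm(
  rows="0.01 0 0.01 0 0 0; 0 0 0 0 0 0; 0 0 0 0 0 0; 0 0 0 0 0 0; 0 0 0 0 0 0",
)

```text
clock: 34.35
position: [0.4201, -0.003, 0.0285]
eef_rot: [3.139, 0.788, 1.6]
contact_force: [-2.4, 8.6, 15.5]
opening: 0.0577
grip_force: 24.9
```

>>> jog_arm(
  rows="0 0 0 0 0 0; 0 0 0 0 0 0; 0 0 0 0 0 0; 0 0 0 0 0 0; 0 0 0 0 0 0",
  grip=-1,
)

```text
clock: 34.85
position: [0.4189, -0.0034, 0.0263]
eef_rot: [-3.139, 0.786, 1.602]
contact_force: [0.7, -0.5, -0.5]
opening: 0.0905
grip_force: 0.0
```

>>> jog_arm(
  rows="0 0 -0.15 0 0 0; 0 0 -0.25 0 0 0; 0 0 -0.3 0 0 0; 0 0 -0.3 0 0 0; 0 0 -0.3 0 0 0",
)

```text
clock: 35.35
position: [0.4161, 0.0894, 0.119]
eef_rot: [-3.139, 0.786, 1.603]
contact_force: [0.8, 0.0, 0.8]
opening: 0.0917
grip_force: 0.0
```

```bash
python3 - <<'E'
from h import *
print(state()['qpos']); snap('top','t4.png'); print(find('top','jar_a'))
T=plan(pose(),mk([.42,-.03,.25],down(1.44)))
E
```

```text
[ 0.5058563   0.57913435  1.78319276 -0.7119203   1.29304712  0.86199301]
[(0.74, [0.417, 0.003, 0.092])]
-0.177 -0.001 -0.007 0.045 0.521 0.102; -0.177 0.001 -0.02 0.045 0.521 0.102; -0.174 0.004 -0.034 0.045 0.521 0.103; -0.171 0.006 -0.048 0.045 0.521 0.102; -0.166 0.009 -0.061 0.045 0.52 0.102
-0.161 0.01 -0.074 0.045 0.521 0.102; -0.155 0.013 -0.086 0.045 0.521 0.103; -0.147 0.014 -0.099 0.045 0.521 0.102; -0.139 0.015 -0.109 0.045 0.521 0.102; -0.13 0.017 -0.12 0.045 0.521 0.102
```

>>> jog_arm(
  rows="-0.18 0 -0.01 0.05 0.52 0.1; -0.18 0 -0.02 0.05 0.52 0.1; -0.17 0 -0.03 0.04 0.52 0.1; -0.17 0.01 -0.05 0.05 0.52 0.1; -0.17 0.01 -0.06 0.04 0.52 0.1",
)

```text
clock: 35.95
position: [0.4173, 0.0269, 0.1834]
eef_rot: [3.129, 0.393, 1.514]
contact_force: [0.6, -1.1, -0.8]
opening: 0.092
grip_force: 0.0
```

>>> jog_arm(
  rows="-0.16 0.01 -0.07 0.05 0.52 0.1; -0.16 0.01 -0.09 0.05 0.52 0.1; -0.15 0.01 -0.1 0.04 0.52 0.1; -0.14 0.02 -0.11 0.05 0.52 0.1; -0.13 0.02 -0.12 0.04 0.52 0.1",
)

```text
clock: 36.45
position: [0.4187, -0.0342, 0.249]
eef_rot: [-3.134, 0.002, 1.438]
contact_force: [-0.1, 0.1, -0.9]
opening: 0.092
grip_force: 0.0
```

>>> jog_arm(
  rows="0 0 0 0 0 0; 0 0 0 0 0 0; 0 0 0 0 0 0; 0 0 0 0 0 0; 0 0 0 0 0 0",
)

```text
clock: 36.95
position: [0.4191, -0.0321, 0.2487]
eef_rot: [-3.134, 0.005, 1.442]
contact_force: [-0.2, -0.4, 0.2]
opening: 0.0917
grip_force: 0.0
```

```bash
cat > lid.py <<'E'
from h import *
import sys
g=np.array(eval(sys.argv[1]))
im=snap('wrist',sys.argv[2]); print(find('wrist','jar_a'))
u,v=map(int,proj('wrist',g)); 
x0,y0=max(u-70,0),max(v-70,0); c=im[y0:v+70,x0:u+70]
hc=cv2.HoughCircles(cv2.medianBlur(cv2.cvtColor(c,cv2.COLOR_RGB2GRAY),3),cv2.HOUGH_GRADIENT,1,15,param1=80,param2=14,minRadius=25,maxRadius=42)
print((u,v))
for a in (hc[0][:4] if hc is not None else []): print(a[2],a[:2]+[x0,y0],atz('wrist',a[0]+x0,a[1]+y0,g[2]))
E
python3 lid.py "[.4194,.0103,.092]" w9.png
```

```text
[(0.83, [0.427, 0.014, 0.093]), (0.5, [0.474, 0.169, 0.039])]
(314, 175)
30.2 [318.5 168.5] [0.4233 0.0162 0.092 ]
```

```bash
python3 - <<'E'
from h import *
r=down(1.5708-.1273); T=plan(pose(),mk([.4215,.0145,.135],r)); plan(T,mk([.4215,.0145,.0755],r))
E
```

```text
0.095 -0.006 0.228 -0.01 0.007 -0.003; 0.094 -0.006 0.227 -0.009 0.007 -0.003; 0.095 -0.007 0.228 -0.01 0.006 -0.003; 0.094 -0.007 0.228 -0.01 0.007 -0.004; 0.093 -0.007 0.227 -0.01 0.007 -0.003
0 0 0.119 0 0 0; 0 0 0.119 0 0 0; 0 0 0.119 0 0 0; 0 0 0.119 0 0 0; 0 0 0.119 0 0 0
```

>>> jog_arm(
  rows="0.09 -0.01 0.23 -0.01 0.01 0; 0.1 -0.01 0.23 -0.01 0.01 0; 0.09 0 0.23 -0.01 0.01 0; 0.1 -0.01 0.23 -0.01 0 0; 0.09 -0.01 0.22 -0.01 0 0",
)

```text
clock: 37.55
position: [0.421, 0.0146, 0.1342]
eef_rot: [3.141, 0.001, 1.44]
contact_force: [-0.1, 0.6, -0.8]
opening: 0.0916
grip_force: 0.0
```

>>> jog_arm(
  rows="0 0 0.12 0 0 0; 0 0 0.12 0 0 0; 0 0 0.12 0 0 0; 0 0 0.12 0 0 0; 0 0 0.12 0 0 0",
)

```text
clock: 38.05
position: [0.4212, 0.0142, 0.0747]
eef_rot: [3.141, 0.001, 1.44]
contact_force: [-0.9, -0.5, -0.2]
opening: 0.092
grip_force: 0.0
```

>>> jog_arm(
  rows="0 0 0 0 0 0; 0 0 0 0 0 0; 0 0 0 0 0 0; 0 0 0 0 0 0; 0 0 0 0 0 0",
  grip=1,
  grip_force=30,
)

```text
clock: 38.55
position: [0.4214, 0.0138, 0.0756]
eef_rot: [3.14, 0.0, 1.44]
contact_force: [0.7, 0.2, 0.3]
opening: 0.0564
grip_force: 0.0
```

>>> jog_arm(
  rows="0 0 0 0 0 0; 0 0 0 0 0 0; 0 0 0 0 0 0; 0 0 0 0 0 0; 0 0 -0.01 0 0 0",
)

```text
clock: 39.05
position: [0.4208, 0.0139, 0.0759]
eef_rot: [3.141, 0.0, 1.44]
contact_force: [0.2, -0.9, -3.6]
opening: 0.0519
grip_force: 29.7
```

>>> jog_arm(
  rows="0 0 -0.3 0 0 0; 0 0 -0.4 0 0 0; 0 0 -0.4 0 0 0; 0 0 -0.4 0 0 0; 0 0 -0.3 0 0 0",
)

```text
clock: 39.55
position: [0.4209, 0.014, 0.258]
eef_rot: [3.14, 0.0, 1.44]
contact_force: [1.4, 0.3, -4.1]
opening: 0.0522
grip_force: 29.7
```

```bash
python3 - <<'E'
from h import *
r=down(1.5708-.1273); T=plan(pose(),mk([.4863,.2902,.25],r)); plan(T,mk([.4863,.2902,.092],r))
E
```

```text
0.282 0.029 0.008 0.001 0 -0.003; 0.283 0.029 0.008 0.001 0.001 -0.002; 0.282 0.029 0.008 0.002 0 -0.003; 0.283 0.029 0.008 0.001 0 -0.002; 0.282 0.029 0.008 0.001 0 -0.003
0.282 0.029 0.008 0.001 0.001 -0.002; 0.283 0.029 0.008 0.001 0 -0.003; 0.282 0.03 0.008 0.002 0 -0.002; 0.282 0.03 0.008 0.001 0 -0.003; 0.283 0.029 0.008 0.001 0.001 -0.002
0 0 0.316 0 0 0; 0 0 0.316 0 0 0; 0 0 0.316 0 0 0; 0 0 0.316 0 0 0; 0 0 0.316 0 0 0
```

>>> jog_arm(
  rows="0.28 0.03 0.01 0 0 0; 0.28 0.03 0.01 0 0 0; 0.28 0.03 0.01 0 0 0; 0.29 0.03 0.01 0 0 0; 0.28 0.03 0.01 0 0 0",
)

```text
clock: 40.05
position: [0.4539, 0.1529, 0.2502]
eef_rot: [-3.141, 0.001, 1.44]
contact_force: [0.2, -0.8, -3.8]
opening: 0.0517
grip_force: 29.7
```

>>> jog_arm(
  rows="0.28 0.03 0 0 0 0; 0.28 0.03 0 0 0 0; 0.28 0.03 0 0 0 0; 0.29 0.03 0 0 0 0; 0.28 0.03 0 0 0 0",
)

```text
clock: 40.55
position: [0.4872, 0.2906, 0.2499]
eef_rot: [-3.14, 0.002, 1.44]
contact_force: [0.1, -0.6, -3.8]
opening: 0.052
grip_force: 29.7
```

>>> jog_arm(
  rows="0 0 0 0 0 0; 0 0 0 0 0 0; 0 0 0 0 0 0; 0 0 0 0 0 0; 0 0 0 0 0 0",
)

```text
clock: 41.05
position: [0.4876, 0.2888, 0.2512]
eef_rot: [3.141, 0.001, 1.439]
contact_force: [-0.4, -0.5, -3.7]
opening: 0.052
grip_force: 29.7
```

```bash
python3 - <<'E'
from h import *
s=state();print(s['position'],s['eef_rot'])
r=down(1.5708-.1273); T=plan(pose(),mk([.4863,.2902,.135],r))
E
```

```text
[0.48757633 0.28883397 0.25119614] [3.14085019e+00 5.09453179e-04 1.43864482e+00]
0.002 -0.003 0.232 0.001 0.001 -0.006; 0.003 -0.003 0.233 0.001 0 -0.007; 0.002 -0.003 0.232 0.001 0.001 -0.006; 0.003 -0.003 0.233 0.001 0.001 -0.007; 0.002 -0.003 0.232 0.001 0 -0.006
```

>>> jog_arm(
  rows="0 0 0.23 0 0 0; 0.01 -0.01 0.23 0 0 -0.01; 0 0 0.23 0 0 -0.01; 0 0 0.23 0 0 -0.01; 0 0 0.23 0 0 0",
)

```text
clock: 41.55
position: [0.4869, 0.2902, 0.1355]
eef_rot: [3.14, 0.0, 1.444]
contact_force: [-0.0, -0.3, -2.1]
opening: 0.0519
grip_force: 29.7
```

>>> jog_arm(
  rows="0 0 0.1 0 0 0; 0 0 0.1 0 0 0; 0 0 0.1 0 0 0; 0 0 0.1 0 0 0; 0 0 0.04 0 0 0",
)

```text
clock: 42.05
position: [0.4866, 0.2905, 0.0913]
eef_rot: [-3.142, 0.001, 1.444]
contact_force: [-0.6, -0.5, -4.1]
opening: 0.0522
grip_force: 29.7
```

>>> jog_arm(
  rows="0 0 0.02 0 0 0; 0 0 0.02 0 0 0; 0 0 0.01 0 0 0; 0 0 0 0 0 0; 0 0 0 0 0 0",
)

```text
clock: 42.55
position: [0.487, 0.2907, 0.0873]
eef_rot: [3.14, 0.0, 1.444]
contact_force: [0.7, 0.3, -3.8]
opening: 0.0516
grip_force: 29.7
```

>>> jog_arm(
  rows="0 0 0.01 0 0 0; 0 0 0 0 0 0; 0 0 0 0 0 0; 0 0 0 0 0 0; 0 0 0 0 0 0",
)

```text
clock: 43.05
position: [0.4869, 0.2906, 0.0861]
eef_rot: [3.141, 0.0, 1.444]
contact_force: [0.2, 0.7, -3.2]
opening: 0.0516
grip_force: 29.7
```

>>> jog_arm(
  rows="0 0 0.02 0 0 0; 0 0 0 0 0 0; 0 0 0 0 0 0; 0 0 0 0 0 0; 0 0 0 0 0 0",
)

```text
clock: 43.55
position: [0.4868, 0.2906, 0.084]
eef_rot: [3.141, 0.0, 1.444]
contact_force: [-0.3, 0.3, -4.6]
opening: 0.0519
grip_force: 29.7
```

>>> jog_arm(
  rows="0 0 0.005 0 0 0; 0 0 0 0 0 0; 0 0 0 0 0 0; 0 0 0 0 0 0; 0 0 0 0 0 0",
)

```text
clock: 44.05
position: [0.4869, 0.2908, 0.0838]
eef_rot: [3.141, 0.0, 1.444]
contact_force: [-0.7, 0.3, -0.7]
opening: 0.0519
grip_force: 29.8
```

>>> jog_arm(
  rows="0 0 0 0 0 0; 0 0 0 0 0 0; 0 0 0 0 0 0; 0 0 0 0 0 0; 0 0 0 0 0 0",
  grip=-1,
)

```text
clock: 44.55
position: [0.4869, 0.2906, 0.0836]
eef_rot: [3.141, 0.0, 1.444]
contact_force: [0.2, -0.2, 0.1]
opening: 0.087
grip_force: 0.0
```

>>> jog_arm(
  rows="0 0 -0.3 0 0 0; 0 0 -0.4 0 0 0; 0 0 -0.45 0 0 0; 0 0 -0.45 0 0 0; 0 0 -0.4 0 0 0",
)

```text
clock: 45.05
position: [0.4866, 0.2907, 0.2861]
eef_rot: [3.14, -0.0, 1.444]
contact_force: [0.7, 0.4, 0.4]
opening: 0.092
grip_force: 0.0
```

```bash
python3 - <<'E'
from h import *
snap('top','t5.png'); print(find('top','jar_a'),find('top','bar_knob'),find('top','bar')); print(pose()[:3,3])
plan(pose(),mk([.48,.02,.30],down(1.44))); T=mk([.48,.02,.30],down(1.44)); print(); plan(T,mk([.52,-.24,.30],down(0)))
E
```

```text
[(0.55, [0.489, 0.27, 0.1])] [(0.74, [0.68, -0.256, 0.016])] []
[0.48686752 0.29076964 0.28429296]
-0.269 0.027 -0.016 0.002 0 0.003; -0.27 0.028 -0.016 0.001 -0.001 0.003; -0.269 0.028 -0.015 0.002 0 0.002; -0.27 0.027 -0.016 0.002 0 0.003; -0.269 0.028 -0.016 0.001 -0.001 0.003
-0.27 0.028 -0.016 0.002 0 0.003; -0.269 0.028 -0.015 0.001 -0.001 0.002; -0.269 0.028 -0.016 0.002 0 0.003; -0.27 0.029 -0.016 0.002 0 0.003; -0.269 0.028 -0.016 0.001 -0.001 0.003

-0.168 0.049 0 0 0 0.64; -0.163 0.065 0 0 0 0.64; -0.156 0.08 0 0 0 0.64; -0.148 0.095 0 0 0 0.64; -0.137 0.109 0 0 0 0.64
-0.127 0.121 0 0 0 0.64; -0.115 0.133 0 0 0 0.64; -0.101 0.143 0 0 0 0.64; -0.087 0.152 0 0 0 0.64; -0.072 0.16 0 0 0 0.64
-0.056 0.166 0 0 0 0.64; -0.04 0.171 0 0 0 0.64; -0.024 0.174 0 0 0 0.64; -0.007 0.175 0 0 0 0.64; 0.01 0.175 0 0 0 0.64
```

```bash
python3 - <<'E'
from h import *
T=plan(pose(),mk([.50,-.10,.30],down(-1.55)))
E
```

```text
-0.154 0.025 -0.006 0 -0.001 0.798; -0.151 0.043 -0.007 0 -0.001 0.799; -0.144 0.061 -0.006 0 -0.001 0.798; -0.135 0.078 -0.006 -0.001 -0.001 0.799; -0.126 0.093 -0.006 0 -0.001 0.798
-0.113 0.108 -0.006 0 -0.001 0.799; -0.1 0.12 -0.007 0 -0.001 0.798; -0.085 0.132 -0.006 0 -0.001 0.799; -0.068 0.14 -0.006 0 -0.001 0.798; -0.051 0.148 -0.006 0 -0.001 0.798
-0.033 0.153 -0.006 -0.001 -0.001 0.799; -0.015 0.156 -0.006 0 -0.001 0.798; 0.004 0.156 -0.006 0 -0.001 0.799; 0.023 0.155 -0.007 0 -0.001 0.798; 0.041 0.151 -0.006 0 -0.001 0.799
0.059 0.145 -0.006 0 -0.001 0.798; 0.076 0.136 -0.006 0 -0.001 0.799; 0.092 0.127 -0.006 0 -0.001 0.798; 0.106 0.115 -0.006 -0.001 -0.001 0.798; 0.119 0.102 -0.006 0 -0.001 0.799
0.13 0.086 -0.007 0 -0.001 0.798; 0.14 0.071 -0.006 0 -0.001 0.799; 0.147 0.053 -0.006 0 -0.001 0.798; 0.152 0.035 -0.006 0 -0.001 0.799; 0.156 0.017 -0.007 0 -0.001 0.798
```

>>> jog_arm(
  rows="-0.15 0.03 -0.01 0 0 0.8; -0.15 0.04 -0.01 0 0 0.8; -0.14 0.06 -0.01 0 0 0.8; -0.14 0.08 -0.01 0 0 0.8; -0.13 0.09 0 0 0 0.8",
)

```text
clock: 45.75
position: [0.4884, 0.2119, 0.2856]
eef_rot: [-3.14, 0.003, 0.839]
contact_force: [0.9, 0.1, 0.1]
opening: 0.0921
grip_force: 0.0
```

>>> jog_arm(
  rows="-0.11 0.11 -0.01 0 0 0.8; -0.1 0.12 -0.01 0 0 0.8; -0.09 0.13 -0.01 0 0 0.8; -0.07 0.14 0 0 0 0.8; -0.05 0.15 0 0 0 0.8",
)

```text
clock: 46.25
position: [0.4906, 0.1336, 0.2887]
eef_rot: [3.141, 0.003, 0.239]
contact_force: [-0.4, -0.7, 1.1]
opening: 0.0919
grip_force: 0.0
```

>>> jog_arm(
  rows="-0.03 0.15 -0.01 0 0 0.8; -0.02 0.16 -0.01 0 0 0.8; 0 0.16 0 0 0 0.8; 0.02 0.16 0 0 0 0.8; 0.04 0.15 0 0 0 0.8",
)

```text
clock: 46.75
position: [0.4919, 0.0546, 0.2907]
eef_rot: [3.14, 0.003, -0.361]
contact_force: [0.6, 0.4, -0.0]
opening: 0.0919
grip_force: 0.0
```

>>> jog_arm(
  rows="0.06 0.15 -0.01 0 0 0.8; 0.08 0.14 -0.01 0 0 0.8; 0.09 0.13 0 0 0 0.8; 0.11 0.12 0 0 0 0.8; 0.12 0.1 0 0 0 0.8",
)

```text
clock: 47.25
position: [0.4942, -0.0252, 0.2928]
eef_rot: [3.139, 0.002, -0.961]
contact_force: [0.5, -0.2, 0.2]
opening: 0.0918
grip_force: 0.0
```

>>> jog_arm(
  rows="0.13 0.09 -0.01 0 0 0.8; 0.14 0.07 0 0 0 0.8; 0.15 0.05 0 0 0 0.8; 0.15 0.04 0 0 0 0.8; 0.16 0.02 0 0 0 0.8",
)

```text
clock: 47.75
position: [0.4958, -0.1039, 0.2938]
eef_rot: [3.139, 0.001, -1.561]
contact_force: [-0.2, 1.0, 0.3]
opening: 0.0918
grip_force: 0.0
```

>>> jog_arm(
  rows="0 -0.2 0 0 0 0; 0 -0.2 0 0 0 0; 0 -0.1 0 0 0 0; 0 0 0 0 0 0; 0 0 0 0 0 0",
)

```text
clock: 48.25
position: [0.5459, -0.1025, 0.2948]
eef_rot: [3.14, 0.0, -1.555]
contact_force: [0.0, 0.3, -0.3]
opening: 0.0918
grip_force: 0.0
```

```bash
python3 - <<'E'
from h import *
s=state(); print(s['position'],s['eef_rot'],s['qpos'])
im=snap('wrist','w10.png'); np.save('w10.npy',c2w('wrist'))
for n in ['bar','bar_knob','bar_tip']: print(n,find('wrist',n))
E
```

```text
[ 0.54588103 -0.10248941  0.29483226] [ 3.14005185e+00  1.05783393e-04 -1.55544831e+00] [-3.23342920e-01  3.58350698e-01  1.31208939e+00 -4.14156024e-04
  1.47264100e+00  2.80294252e+00]
bar [(0.87, [0.678, -0.215, 0.016])]
bar_knob [(0.65, [0.68, -0.218, 0.018])]
bar_tip [(0.86, [0.69, -0.217, 0.022])]
```

View pics/w10.png

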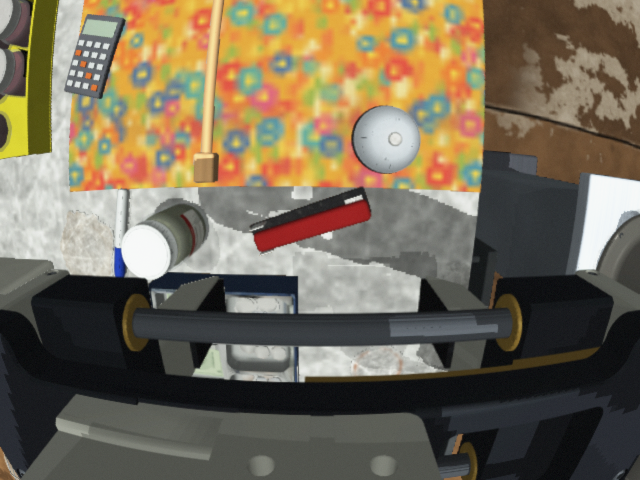

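```bash
python3 - <<'E'
from h import *
M=np.load('w10.npy')
for u,v,z in [(195,182,0),(217,182,0),(194.5,164,.026),(218.5,164,.026),(195,152,.026),(218,152,.026),(219,0,.011),(212,80,.012),(208,145,.013)]: print(u,v,atz('wrist',u,v,z,M))
im=cv2.imread('pics/w10.png')
for v in (20,60,100,130,145,158,172): # wood row profiles: edges by gradient
    row=im[v,180:240].astype(int); g=np.abs(np.diff(row,axis=0)).sum(1); print(v,[(180+i,g[i]) for i in np.argsort(-g)[:5]])
for u in (200,207,213):
    col=im[130:195,u].astype(int); g=np.abs(np.diff(col,axis=0)).sum(1); print(u,[(130+i,g[i]) for i in np.argsort(-g)[:6]])
E
```

```text
195 182 [ 0.7088 -0.1249  0.    ]
217 182 [ 0.6792 -0.1244  0.    ]
194.5 164 [ 0.6995 -0.1493  0.026 ]
218.5 164 [ 0.6693 -0.1485  0.026 ]
195 152 [ 0.6986 -0.1636  0.026 ]
218 152 [ 0.6697 -0.1627  0.026 ]
219 0 [ 0.6777 -0.3576  0.011 ]
212 80 [ 0.6817 -0.2515  0.012 ]
208 145 [ 0.6861 -0.1713  0.013 ]
20 [(np.int64(221), np.int64(131)), (np.int64(219), np.int64(86)), (np.int64(209), np.int64(84)), (np.int64(218), np.int64(66)), (np.int64(210), np.int64(56))]
60 [(np.int64(217), np.int64(116)), (np.int64(215), np.int64(95)), (np.int64(216), np.int64(75)), (np.int64(214), np.int64(66)), (np.int64(205), np.int64(59))]
100 [(np.int64(212), np.int64(82)), (np.int64(211), np.int64(73)), (np.int64(202), np.int64(69)), (np.int64(213), np.int64(63)), (np.int64(214), np.int64(62))]
130 [(np.int64(210), np.int64(93)), (np.int64(211), np.int64(87)), (np.int64(201), np.int64(84)), (np.int64(202), np.int64(61)), (np.int64(213), np.int64(54))]
145 [(np.int64(210), np.int64(88)), (np.int64(200), np.int64(80)), (np.int64(209), np.int64(75)), (np.int64(212), np.int64(75)), (np.int64(208), np.int64
[... 211 characters left out ...]
t64(212), np.int64(70)), (np.int64(211), np.int64(60)), (np.int64(218), np.int64(59)), (np.int64(193), np.int64(56))]
200 [(np.int64(186), np.int64(144)), (np.int64(182), np.int64(135)), (np.int64(158), np.int64(119)), (np.int64(153), np.int64(102)), (np.int64(157), np.int64(86)), (np.int64(152), np.int64(67))]
207 [(np.int64(157), np.int64(154)), (np.int64(186), np.int64(147)), (np.int64(182), np.int64(80)), (np.int64(151), np.int64(65)), (np.int64(153), np.int64(64)), (np.int64(158), np.int64(58))]
213 [(np.int64(181), np.int64(125)), (np.int64(186), np.int64(115)), (np.int64(152), np.int64(114)), (np.int64(157), np.int64(108)), (np.int64(182), np.int64(98)), (np.int64(153), np.int64(78))]
```

```bash
python3 - <<'E'
from h import *
M=np.load('w10.npy')
P=np.array([atz('wrist',u,v,z,M) for u,v,z in [(205.5,145,.0128),(206,130,.0125),(207.3,100,.0115),(210.5,60,.010),(214.7,20,.009)]]); print(P)
k=np.polyfit(P[:,1],P[:,0],1); print(k, 'nose dir yaw',np.arctan2(-1,-k[0]))
for u,v in [(203,152),(203,157.5),(203,182),(193.5,165),(212.5,165)]: print(v,atz('wrist',u,v,.026,M))
E
```

```text
[[ 0.6893 -0.1714  0.0128]
 [ 0.6886 -0.1898  0.0125]
 [ 0.6875 -0.2269  0.0115]
 [ 0.685  -0.2776  0.01  ]
 [ 0.6823 -0.3309  0.009 ]]
[0.04385249 0.69703478] nose dir yaw -1.6146207437739812
152 [ 0.6884 -0.1632  0.026 ]
157.5 [ 0.6885 -0.1567  0.026 ]
182 [ 0.6894 -0.1274  0.026 ]
165 [ 0.7009 -0.1481  0.026 ]
165 [ 0.6768 -0.1474  0.026 ]
```

```bash
python3 - <<'E'
from h import *
yw=-1.6146; r=lean(yw,-15); k=np.array([.690,-.1455,.013])
G=mk(k+r[:,2]*.0072,r); P=mk(G[:3,3]-r[:,2]*.10,r); print(G[:3,3])
T=plan(pose(),P); T=plan(T,G)
E
```

```text
[ 0.6900816  -0.14363829  0.00604533]
0.069 -0.142 0.194 0.005 -0.175 0.039; 0.073 -0.142 0.191 0.004 -0.175 0.039; 0.077 -0.142 0.19 0.005 -0.175 0.039; 0.082 -0.143 0.188 0.005 -0.175 0.039; 0.085 -0.143 0.186 0.004 -0.174 0.039
0.089 -0.143 0.183 0.005 -0.175 0.039; 0.094 -0.144 0.182 0.005 -0.175 0.039; 0.097 -0.144 0.179 0.004 -0.175 0.039; 0.101 -0.145 0.176 0.005 -0.175 0.039; 0.105 -0.145 0.174 0.004 -0.175 0.039
0 0 0.2 0 0 0; 0 0 0.2 0 0 0; 0 0 0.2 0 0 0; 0 0 0.2 0 0 0; 0 0 0.2 0 0 0
```

>>> jog_arm(
  rows="0.07 -0.14 0.19 0 -0.18 0.04; 0.07 -0.14 0.19 0.01 -0.17 0.04; 0.08 -0.14 0.19 0 -0.18 0.04; 0.08 -0.14 0.19 0.01 -0.17 0.04; 0.09 -0.15 0.19 0 -0.17 0.04",
)

```text
clock: 48.95
position: [0.618, -0.1368, 0.1987]
eef_rot: [-3.139, 0.131, -1.586]
contact_force: [0.0, 0.2, 0.3]
opening: 0.0921
grip_force: 0.0
```

>>> jog_arm(
  rows="0.09 -0.14 0.18 0 -0.18 0.04; 0.09 -0.14 0.18 0.01 -0.17 0.04; 0.1 -0.14 0.18 0 -0.18 0.04; 0.1 -0.15 0.18 0.01 -0.17 0.04; 0.1 -0.15 0.17 0 -0.17 0.03",
)

```text
clock: 49.45
position: [0.6893, -0.1699, 0.1022]
eef_rot: [3.141, 0.261, -1.615]
contact_force: [1.3, 0.3, -0.0]
opening: 0.0921
grip_force: 0.0
```

>>> jog_arm(
  rows="0 0 0 0 0 0; 0 0 0 0 0 0; 0 0 0 0 0 0; 0 0 0 0 0 0; 0 0 0 0 0 0",
)

```text
clock: 49.95
position: [0.6892, -0.1692, 0.1043]
eef_rot: [-3.141, 0.26, -1.614]
contact_force: [0.1, 0.6, 0.5]
opening: 0.0917
grip_force: 0.0
```

```bash
python3 - <<'E'
from h import *
s=state(); print(s['position'],s['eef_rot'],s['qpos'])
yw=-1.6146; r=lean(yw,-15); k=np.array([.690,-.1455,.013]); G=mk(k+r[:,2]*.0072,r)
T=plan(pose(),G)
im=snap('wrist','w11.png'); np.save('w11.npy',c2w('wrist')); print(find('wrist','bar_knob'),find('wrist','bar'),find('wrist','pickle_jar'))
print('expect knob top corners',[tuple(np.round(proj('wrist',k+R.from_euler('z',yw).as_matrix()@[a,b,0.013]),0)) for a,b in ((.018,.013),(.018,-.013),(-.018,-.013),(-.018,.013))])
cv2.imwrite('pics/w11c.png',cv2.resize(im[100:330,200:440,::-1],None,fx=2.5,fy=2.5,interpolation=cv2.INTER_CUBIC))
E
```

```text
[ 0.68920205 -0.16921582  0.10432164] [-3.14055092  0.25962885 -1.61369311] [-0.45565618  0.83330917  1.02302935  0.24158655  1.39555916  2.67346124]
0.001 0.001 0.203 -0.001 -0.003 0.001; 0.001 0 0.203 -0.001 -0.003 0.001; 0.001 0.001 0.203 -0.001 -0.003 0.002; 0.002 0 0.203 -0.001 -0.003 0.001; 0.001 0.001 0.204 -0.001 -0.002 0.001
[(0.95, [0.683, -0.216, 0.019])] [] [(0.79, [0.719, -0.094, 0.072])]
expect knob top corners [(np.float64(304.0), np.float64(229.0)), (np.float64(344.0), np.float64(229.0)), (np.float64(343.0), np.float64(275.0)), (np.float64(305.0), np.float64(275.0))]
```

View pics/w11c.png

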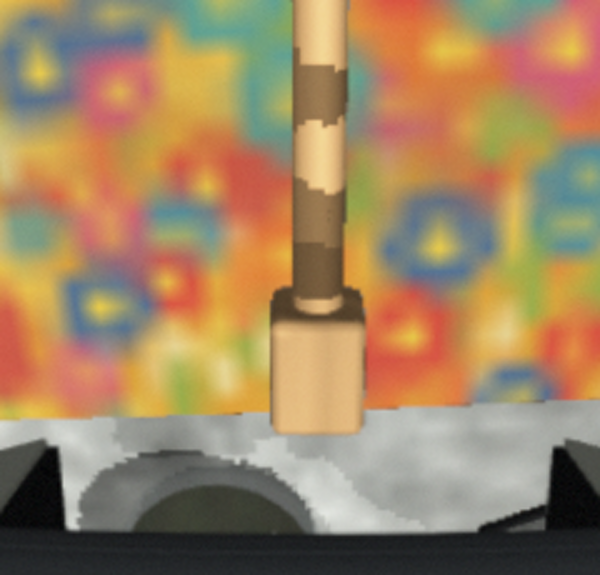

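>>> jog_arm(
  rows="0 0.02 0.2 0 0 0; 0 0 0.2 0 0 0; 0 0 0.2 0 0 0; 0 0 0.2 0 0 0; 0 0 0.2 0 0 0",
)

```text
clock: 50.65
position: [0.6881, -0.1435, 0.0054]
eef_rot: [3.141, 0.26, -1.615]
contact_force: [0.0, -0.7, -0.4]
opening: 0.0917
grip_force: 0.0
```

>>> jog_arm(
  rows="0 0 0.01 0 0 0; 0 0 0 0 0 0; 0 0 0 0 0 0; 0 0 0 0 0 0; 0 0 0 0 0 0",
)

```text
clock: 51.15
position: [0.6883, -0.1437, 0.0058]
eef_rot: [3.142, 0.26, -1.615]
contact_force: [-0.1, -0.2, -0.2]
opening: 0.0917
grip_force: 0.0
```

>>> jog_arm(
  rows="0 0 0 0 0 0; 0 0 0 0 0 0; 0 0 0 0 0 0; 0 0 0 0 0 0; 0 0 0 0 0 0",
  grip=1,
  grip_force=40,
)

```text
clock: 51.65
position: [0.6881, -0.1434, 0.0051]
eef_rot: [3.141, 0.261, -1.615]
contact_force: [0.4, -0.2, -0.1]
opening: 0.0564
grip_force: 0.0
```

>>> jog_arm(
  rows="0 0 0 0 0 0; 0 0 0 0 0 0; 0 0 0 0 0 0; 0 0 0 0 0 0; 0 0 0 0 0 0",
)

```text
clock: 52.15
position: [0.688, -0.1434, 0.0051]
eef_rot: [3.141, 0.261, -1.615]
contact_force: [0.2, 0.6, 0.1]
opening: 0.0259
grip_force: 40.0
```

```bash
python3 - <<'E'
from h import *
s=state(); print(s['position'],s['eef_rot'],s['opening'],s['contact_force'])
A=pose(); np.save('grasp.npy',A)
B=A.copy(); B[2,3]+=.20; B[1,3]-=.03; plan(A,B)
E
```

```text
[ 0.6880482  -0.14341628  0.00512473] [ 3.14063709  0.26059859 -1.61474284] 0.0258962179784065 [0.19501462 0.64807165 0.06872913]
-0.045 -0.002 -0.402 0 0 0; -0.045 -0.003 -0.402 0 0 0; -0.045 -0.002 -0.402 0 0 0; -0.046 -0.002 -0.402 0 0 0; -0.045 -0.002 -0.402 0 0 0
```

```bash
python3 - <<'E'
from h import *
A=pose(); B=A.copy(); B[:3,3]+=[-.03,-.03,.2]; T=plan(A,B); print()
C=T.copy(); C[:3,3]=[.58,-.22,.33]; T=plan(T,C); print()
D=mk([.46,-.22,.33],lean(1.4435,-15)); T=plan(T,D)
E
```

```text
-0.043 0.058 -0.403 0 0 0; -0.042 0.057 -0.402 0 0 0; -0.043 0.058 -0.403 0 0 0; -0.042 0.058 -0.402 0 0 0; -0.043 0.057 -0.403 0 0 0

0.032 0.152 -0.267 0 0 0; 0.032 0.152 -0.267 0 0 0; 0.033 0.153 -0.267 0 0 0; 0.032 0.152 -0.267 0 0 0; 0.032 0.152 -0.266 0 0 0

0.002 0.048 -0.001 -0.211 0 -0.788; -0.004 0.048 0.001 -0.21 0.001 -0.788; -0.009 0.047 0.003 -0.211 0 -0.787; -0.015 0.045 0.004 -0.21 0 -0.788; -0.02 0.044 0.005 -0.211 0.001 -0.788
-0.024 0.04 0.007 -0.21 0 -0.788; -0.03 0.037 0.008 -0.211 0 -0.788; -0.034 0.033 0.009 -0.211 0.001 -0.787; -0.037 0.029 0.01 -0.21 0 -0.788; -0.04 0.023 0.011 -0.211 0.001 -0.788
-0.043 0.019 0.011 -0.21 0 -0.788; -0.045 0.012 0.012 -0.211 0 -0.788; -0.046 0.007 0.012 -0.211 0.001 -0.788; -0.046 0.002 0.013 -0.21 0 -0.787; -0.046 -0.005 0.012 -0.211 0 -0.788
-0.046 -0.011 0.012 -0.21 0.001 -0.788; -0.043 -0.016 0.012 -0.211 0 -0.788; -0.042 -0.021 0.011 -0.21 0 -0.788; -0.038 -0.027 0.01 -0.211 0.001 -0.787; -0.036 -0.031 0.01 -0.21 0 -0.788
-0.031 -0.036 0.008 -0.211 0 -0.788; -0.027 -0.039 0.007 -0.211 0.001 -0.788; -0.022 -0.042 0.006 -0.21 0 -0.788; -0.017 -0.045 0.005 -0.211 0 -0.787; -0.011 -0.046 0.003 -0.21 0.001 -0.788
```

>>> jog_arm(
  rows="0 0 -0.1 0 0 0; -0.05 0 -0.4 0 0 0; -0.05 0 -0.4 0 0 0; -0.05 0 -0.4 0 0 0; -0.05 0 -0.4 0 0 0",
)

```text
clock: 52.65
position: [0.6869, -0.1682, 0.177]
eef_rot: [3.141, 0.26, -1.615]
contact_force: [0.8, -0.2, 0.2]
opening: 0.0259
grip_force: 40.0
```

```bash
python3 - <<'E'
from h import *
s=state(); print(s['position'],s['eef_rot'],s['qpos'],s['opening'])
T=pose(); C=T.copy(); C[:3,3]=[.58,-.22,.33]; T=plan(T,C); print()
D=mk([.46,-.22,.33],lean(1.4435,-15)); T=plan(T,D)
E
```

```text
[ 0.68693246 -0.16820925  0.1770054 ] [ 3.14127994  0.26018065 -1.61472513] [-0.45581009  0.77589283  0.93714307  0.23799843  1.53603163  2.70850495] 0.025902618582457366
0.03 0.209 -0.325 0 0 0; 0.031 0.209 -0.324 0 0 0; 0.03 0.21 -0.325 0 0 0; 0.03 0.209 -0.325 0 0 0; 0.031 0.209 -0.324 0 0 0

0.002 0.048 -0.001 -0.21 0 -0.788; -0.004 0.048 0.001 -0.211 0 -0.788; -0.009 0.047 0.003 -0.21 0 -0.788; -0.015 0.045 0.004 -0.211 0 -0.788; -0.02 0.044 0.005 -0.21 0 -0.787
-0.025 0.04 0.007 -0.211 0 -0.788; -0.029 0.037 0.008 -0.21 0.001 -0.788; -0.034 0.033 0.009 -0.211 0 -0.788; -0.037 0.029 0.01 -0.21 0 -0.788; -0.041 0.023 0.011 -0.21 0 -0.788
-0.042 0.019 0.011 -0.211 0 -0.788; -0.045 0.013 0.012 -0.21 0 -0.788; -0.046 0.007 0.012 -0.211 0 -0.788; -0.046 0.001 0.013 -0.21 0 -0.787; -0.046 -0.005 0.012 -0.211 0 -0.788
-0.046 -0.011 0.012 -0.21 0.001 -0.788; -0.043 -0.016 0.012 -0.21 0 -0.788; -0.042 -0.021 0.011 -0.211 0 -0.788; -0.038 -0.027 0.01 -0.21 0 -0.788; -0.036 -0.031 0.009 -0.211 0 -0.788
-0.031 -0.036 0.009 -0.21 0 -0.788; -0.027 -0.039 0.007 -0.21 0 -0.788; -0.022 -0.042 0.006 -0.211 0 -0.787; -0.017 -0.045 0.004 -0.21 0 -0.788; -0.011 -0.046 0.003 -0.211 0 -0.788
```

>>> jog_arm(
  rows="0.03 0.21 -0.33 0 0 0; 0.03 0.21 -0.32 0 0 0; 0.03 0.21 -0.33 0 0 0; 0.03 0.21 -0.32 0 0 0; 0.03 0.21 -0.32 0 0 0",
)

```text
clock: 53.15
position: [0.5787, -0.2198, 0.3294]
eef_rot: [3.141, 0.26, -1.615]
contact_force: [0.5, -0.1, -0.9]
opening: 0.0262
grip_force: 40.0
```

>>> jog_arm(
  rows="0 0.05 0 -0.21 0 -0.79; 0 0.05 0 -0.21 0 -0.79; -0.01 0.05 0 -0.21 0 -0.79; -0.02 0.05 0 -0.21 0 -0.79; -0.02 0.04 0.01 -0.21 0 -0.78",
)

```text
clock: 53.65
position: [0.5545, -0.2195, 0.3285]
eef_rot: [3.141, 0.26, -0.999]
contact_force: [0.7, 0.3, -1.1]
opening: 0.0256
grip_force: 40.0
```

>>> jog_arm(
  rows="-0.03 0.04 0.01 -0.21 0 -0.79; -0.03 0.04 0.01 -0.21 0 -0.79; -0.03 0.03 0.01 -0.21 0 -0.79; -0.04 0.03 0.01 -0.21 0 -0.79; -0.04 0.02 0.01 -0.21 0 -0.78",
)

```text
clock: 54.15
position: [0.5304, -0.2187, 0.3278]
eef_rot: [3.141, 0.261, -0.387]
contact_force: [-0.3, 0.2, -1.6]
opening: 0.0255
grip_force: 40.0
```

>>> jog_arm(
  rows="-0.04 0.02 0.01 -0.21 0 -0.79; -0.05 0.01 0.01 -0.21 0 -0.79; -0.05 0.01 0.01 -0.21 0 -0.79; -0.05 0 0.01 -0.21 0 -0.79; -0.05 -0.01 0.01 -0.21 0 -0.78",
)

```text
clock: 54.65
position: [0.5052, -0.2181, 0.3292]
eef_rot: [3.141, 0.261, 0.225]
contact_force: [0.0, 0.1, -0.9]
opening: 0.0259
grip_force: 40.0
```

>>> jog_arm(
  rows="-0.05 -0.01 0.01 -0.21 0 -0.79; -0.04 -0.02 0.01 -0.21 0 -0.79; -0.04 -0.02 0.01 -0.21 0 -0.79; -0.04 -0.03 0.01 -0.21 0 -0.79; -0.04 -0.03 0.01 -0.21 0 -0.78",
)

```text
clock: 55.15
position: [0.4807, -0.2178, 0.3299]
eef_rot: [3.141, 0.261, 0.837]
contact_force: [-0.3, 0.4, 0.2]
opening: 0.0259
grip_force: 40.0
```

>>> jog_arm(
  rows="-0.03 -0.04 0.01 -0.21 0 -0.79; -0.03 -0.04 0.01 -0.21 0 -0.79; -0.02 -0.04 0.01 -0.21 0 -0.79; -0.02 -0.05 0 -0.21 0 -0.79; -0.01 -0.05 0 -0.21 0 -0.78",
)

```text
clock: 55.65
position: [0.4555, -0.2175, 0.3299]
eef_rot: [3.141, 0.261, 1.448]
contact_force: [0.1, 0.5, -1.0]
opening: 0.026
grip_force: 40.0
```

>>> jog_arm(
  rows="0 0 0 0 0 0; 0 0 0 0 0 0; 0 0 0 0 0 0; 0 0 0 0 0 0; 0 0 0 0 0 0",
)

```text
clock: 56.15
position: [0.4562, -0.2176, 0.3289]
eef_rot: [-3.141, 0.26, 1.443]
contact_force: [-0.2, 0.1, -0.6]
opening: 0.0256
grip_force: 40.0
```

```bash
cat > bar.py <<'E'
from h import *
G=np.load('grasp.npy'); yw=-1.6147; sl=.0227
d=np.array([np.cos(yw)*np.cos(sl),np.sin(yw)*np.cos(sl),-np.sin(sl)])
zt=G[:3,2]; kc=G[:3,3]-zt*((.013-G[2,3])/-zt[2]); kc=G[:3,3]+zt*((.013-G[2,3])/zt[2])
# bar frame at grasp: x=d, y horizontal
def fr(o,x):
    y=np.cross([0,0,1],x); y/=np.linalg.norm(y); return mk(o,np.c_[x,y,np.cross(x,y)])
Bt=np.linalg.inv(G)@fr(kc-np.r_[0,0,0],d)   # knob-centre frame in tool
C=np.array([.48633,.29018,-.12734]); D=np.array([-np.sin(C[2]),np.cos(C[2]),0])
def target(yk,z=.110,dx=0.): # knob centre at crate y=yk on the hole axis
    X=np.array([np.cos(C[2]),np.sin(C[2]),0]); o=np.r_[C[:2],0]+D*yk+X*dx; o[2]=z
    return fr(o,D)@np.linalg.inv(Bt)
def tipw(): B=pose()@Bt; return B[:3,3]+.282*B[:3,0]
def incrate(p): return R.from_euler('z',-C[2]).as_matrix()@(np.array(p)-np.r_[C[:2],0])
E
python3 - <<'E'
from bar import *
s=state(); print(s['position'],s['eef_rot'],s['qpos'])
print(Bt[:3,3], tipw(), incrate(tipw()))
im=snap('wrist','w12.png'); print('tip seen',find('wrist','bar_tip'),find('wrist','bar'),find('wrist','bar_knob')); print('proj tip',proj('wrist',tipw()))
T=plan(pose(),target(-.445,.20)); print(); T=plan(T,target(-.445,.110)); print(T[:3,3])
E
```

```text
[ 0.45617641 -0.21762964  0.32885908] [-3.14058338  0.26018347  1.44320083] [-0.44214468  0.21249925  1.45110646 -0.25110363  1.40214681 -0.28149014]
[ 0.00000000e+00  1.11022302e-16 -8.15046594e-03] [0.49244438 0.06407203 0.33045131] [ 0.03477971 -0.22350072  0.33045131]
tip seen [(0.76, [0.473, -0.152, 0.344])] [(0.77, [0.465, -0.151, 0.341])] [(0.9, [0.466, -0.151, 0.343])]
proj tip (np.float64(318.4239462883857), np.float64(-294.623108705896))
0.188 -0.069 0.233 -0.002 0.03 0; 0.186 -0.068 0.235 -0.002 0.03 0.001; 0.185 -0.069 0.235 -0.003 0.03 0; 0.185 -0.069 0.236 -0.002 0.029 0; 0.183 -0.069 0.236 -0.002 0.03 0

0.042 0 0.175 0 0 0; 0.043 0 0.175 0 0 0; 0.042 0 0.175 0 0 0; 0.043 -0.001 0.175 0 0 0; 0.042 0 0.175 0 0 0
[ 0.42954433 -0.153152    0.10208923]
```

>>> jog_arm(
  rows="0.19 -0.07 0.23 0 0.03 0; 0.19 -0.07 0.23 0 0.03 0; 0.19 -0.07 0.23 0 0.03 0; 0.18 -0.07 0.24 0 0.03 0; 0.18 -0.07 0.24 -0.01 0.03 0",
)

```text
clock: 56.85
position: [0.4287, -0.1521, 0.1918]
eef_rot: [3.14, 0.238, 1.443]
contact_force: [0.6, -0.2, -0.4]
opening: 0.0257
grip_force: 40.0
```

>>> jog_arm(
  rows="0.04 0 0.17 0 0 0; 0.04 0 0.18 0 0 0; 0.04 0 0.17 0 0 0; 0.04 0 0.18 0 0 0; 0.04 0 0.17 0 0 0",
)

```text
clock: 57.35
position: [0.429, -0.1538, 0.1027]
eef_rot: [3.14, 0.238, 1.444]
contact_force: [0.2, 0.8, -1.1]
opening: 0.0256
grip_force: 40.0
```

>>> jog_arm(
  rows="0 0 0 0 0 0; 0 0 0 0 0 0; 0 0 0 0 0 0; 0 0 0 0 0 0; 0 0 0 0 0 0",
)

```text
clock: 57.85
position: [0.4292, -0.1539, 0.1041]
eef_rot: [3.139, 0.238, 1.443]
contact_force: [-1.0, 0.6, -1.1]
opening: 0.0257
grip_force: 40.0
```

```bash
python3 - <<'E'
from bar import *
print(incrate(tipw()),state()['qpos'])
B=pose()@Bt; print('dir in crate',incrate(B[:3,0]+np.r_[C[:2],0]))
im=snap('wrist','w13.png'); ax=lambda t:B[:3,3]+B[:3,0]*(t+.018)
for t in (.01,.03,.05,.07,.09,.11):
    u,v=proj('wrist',ax(t)); v=int(round(v))
    if v<0: continue
    row=cv2.GaussianBlur(im,(3,3),0)[v,int(u)-30:int(u)+31].astype(int); g=np.abs(np.diff(row,axis=0)).sum(1); print(t,round(u,1),v,sorted([(int(u)-30+i+.5,int(g[i])) for i in np.argsort(-g)[:6]]))
# top camera: tip & board tops
it=snap('top','t6.png'); print('top px tip',proj('top',tipw()),'shoulder',proj('top',ax(0)))
for t in (.03,.08,.13,.18,.22):
    u,v=proj('top',ax(t)); u0=int(round(u)); col=it[int(v)-12:int(v)+13,u0].astype(int); g=np.abs(np.diff(col,axis=0)).sum(1); print(t,round(u,1),round(v,1),sorted([(int(v)-12+i+.5,int(g[i])) for i in np.argsort(-g)[:4]]))
T=plan(pose(),target(-.445,.110),n=5); 
E
```

```text
[-0.00041747 -0.16378864  0.11192328] [-0.3516809   0.36511652  1.91506324 -0.31616695  0.83044765 -0.01395626]
dir in crate [-3.44107744e-04  9.99999889e-01 -3.22703236e-04]
0.01 318.2 252 [(np.float64(303.5), 53), (np.float64(304.5), 99), (np.float64(305.5), 82), (np.float64(338.5), 102), (np.float64(339.5), 139), (np.float64(340.5), 67)]
0.03 318.0 207 [(np.float64(303.5), 101), (np.float64(340.5), 66), (np.float64(344.5), 78), (np.float64(345.5), 117), (np.float64(346.5), 118), (np.float64(347.5), 78)]
0.05 317.8 156 [(np.float64(304.5), 88), (np.float64(305.5), 94), (np.float64(306.5), 53), (np.float64(319.5), 38), (np.float64(320.5), 97), (np.float64(321.5), 92)]
0.07 317.7 101 [(np.float64(302.5), 42), (np.float64(303.5), 43), (np.float64(330.5), 74), (np.float64(331.5), 105), (np.float64(332.5), 61), (np.float64(343.5), 47)]
0.09 317.6 44 [(np.float64(301.5), 41), (np.float64(302.5), 48), (np.float64(303.5), 45), (np.float64(316.5), 94), (np.float64(317.5), 97), (np.float64(343.5), 40)]
top px tip (np.float64(275.55877463304324), np.float64(269.36210854434546)) shoulder (np.float64(375.0873339770543), np.float64(280.72671367571616))
0.03 363.7 279.4 [(np.float64(272.5), 23), (np.float64(285.5), 49), (np.float64(286.5), 23), (np.float64(287.5), 31)]
0.08 344.9 277.2 [(np.float64(276.5), 47), (np.float64(277.5), 65), (np.float64(279.5), 41), (np.float64(280.5), 43)]
0.13 326.0 275.1 [(np.float64(275.5), 52), (np.float64(276.5), 43), (np.float64(279.5), 36), (np.float64(283.5), 43)]
0.18 307.2 272.9 [(np.float64(270.5), 39), (np.float64(273.5), 44), (np.float64(274.5), 44), (np.float64(275.5), 39)]
0.22 292.1 271.2 [(np.float64(268.5), 37), (np.float64(269.5), 43), (np.float64(272.5), 40), (np.float64(274.5), 45)]
0.002 0.001 0.003 0.001 0 0; 0.002 0.001 0.003 0.001 0 0; 0.003 0.001 0.003 0.002 0.001 0.001; 0.002 0.001 0.003 0.001 0 0; 0.002 0.001 0.003 0.001 0 0
```

>>> jog_arm(
  rows="0.13 0 -0.015 0 0 0; 0.13 0 -0.03 0 0 0; 0.13 0 -0.03 0 0 0; 0.13 0 -0.03 0 0 0; 0 0 0 0 0 0",
)

```text
clock: 58.45
position: [0.4357, -0.0997, 0.1014]
eef_rot: [3.141, 0.238, 1.446]
contact_force: [-0.9, -0.9, -0.6]
opening: 0.0256
grip_force: 40.0
```

>>> jog_arm(
  rows="0 0 0 0 0 0; 0.05 0 -0.012 0 0 0; 0.05 0 -0.012 0 0 0; 0.05 0 -0.012 0 0 0; 0 0 0 0 0 0",
)

```text
clock: 58.95
position: [0.4375, -0.0854, 0.1013]
eef_rot: [3.141, 0.238, 1.444]
contact_force: [-0.5, 0.4, -0.7]
opening: 0.0257
grip_force: 40.0
```

```bash
python3 - <<'E'
from bar import *
print(incrate(tipw()),state()['contact_force'],state()['torque'])
plan(pose(),target(incrate(tipw())[1]-.282+.04,.110),n=5)
E
```

```text
[-0.00092282 -0.09477346  0.10927975] [-0.48482855  0.39657693 -0.74788311] [ 0.07755102 -0.0691355  -0.05910354]
0.077 0.001 -0.02 0 0 0.001; 0.078 0.002 -0.021 0.001 0 0.001; 0.077 0.001 -0.02 0 -0.001 0.001; 0.078 0.002 -0.02 0 0 0.001; 0.077 0.001 -0.021 0.001 0 0.001
```

>>> jog_arm(
  rows="0.1 0.005 -0.025 0 0 0; 0.1 0 -0.025 0 0 0; 0.1 0 -0.025 0 0 0; 0.1 0 -0.025 0 0 0; 0 0 0 0 0 0",
)

```text
clock: 59.45
position: [0.4435, -0.0436, 0.1016]
eef_rot: [3.14, 0.238, 1.445]
contact_force: [-0.1, -0.5, 0.2]
opening: 0.026
grip_force: 40.0
```

>>> jog_arm(
  rows="0.06 0 -0.015 0 0 0; 0.06 0 -0.015 0 0 0; 0.06 0 -0.015 0 0 0; 0.06 0 -0.015 0 0 0; 0 0 0 0 0 0",
)

```text
clock: 59.95
position: [0.4464, -0.0198, 0.1018]
eef_rot: [3.141, 0.238, 1.445]
contact_force: [-0.1, 0.1, -0.9]
opening: 0.0259
grip_force: 40.0
```

```bash
python3 - <<'E'
from bar import *
print(incrate(tipw()),state()['contact_force'],state()['torque'])
plan(pose(),target(incrate(tipw())[1]-.282+.04,.110),n=5)
E
```

```text
[-0.00053813 -0.0285844   0.10977372] [-0.12371169  0.14623991 -0.90631893] [ 0.0841605  -0.12826838  0.02928814]
0.078 0.001 -0.019 0.001 0 0.001; 0.077 0 -0.02 0 -0.001 0.002; 0.078 0.001 -0.019 0.001 0 0.001; 0.077 0 -0.02 0 0 0.002; 0.078 0.001 -0.019 0.001 0 0.001
```

>>> jog_arm(
  rows="0.12 0.005 -0.03 0 0 0; 0.12 0 -0.03 0 0 0; 0.12 0 -0.03 0 0 0; 0.12 0 -0.03 0 0 0; 0 0 0 0 0 0",
)

```text
clock: 60.45
position: [0.4533, 0.0303, 0.1021]
eef_rot: [3.14, 0.237, 1.446]
contact_force: [-1.2, 0.1, -1.0]
opening: 0.0261
grip_force: 40.0
```

>>> jog_arm(
  rows="0.08 0 -0.02 0 0 0; 0.08 0 -0.02 0 0 0; 0.08 0 -0.02 0 0 0; 0.08 0 -0.02 0 0 0; 0 0 0 0 0 0",
)

```text
clock: 60.95
position: [0.4574, 0.0623, 0.1023]
eef_rot: [3.14, 0.237, 1.445]
contact_force: [-1.2, 0.1, 0.3]
opening: 0.0255
grip_force: 40.0
```

```bash
python3 - <<'E'
from bar import *
print(incrate(tipw()),state()['contact_force'],state()['torque'],state()['qpos'])
plan(pose(),target(incrate(tipw())[1]-.282+.04,.110),n=5)
E
```

```text
[-0.00013228  0.05423925  0.11039926] [-1.15367956  0.14357339  0.30408592] [0.17567735 0.0040985  0.13140397] [ 0.12701688  0.42949166  1.8092766  -0.27799118  0.98043451  0.41739385]
0.078 0 -0.018 0.001 -0.001 0.002; 0.078 -0.001 -0.019 0 0 0.001; 0.078 0 -0.018 0.001 -0.001 0.002; 0.077 -0.001 -0.018 0.001 -0.001 0.002; 0.078 0 -0.019 0 0 0.001
```

>>> jog_arm(
  rows="0.12 0 -0.028 0 0 0; 0.12 0 -0.028 0 0 0; 0.12 0 -0.028 0 0 0; 0.12 0 -0.028 0 0 0; 0 0 0 0 0 0",
)

```text
clock: 61.45
position: [0.4637, 0.112, 0.1018]
eef_rot: [3.14, 0.237, 1.445]
contact_force: [-0.3, 0.0, -1.1]
opening: 0.0258
grip_force: 40.0
```

>>> jog_arm(
  rows="0.08 0 -0.018 0 0 0; 0.08 0 -0.018 0 0 0; 0.08 0 -0.018 0 0 0; 0.04 0 -0.01 0 0 0; 0 0 0 0 0 0",
)

```text
clock: 61.95
position: [0.4672, 0.1393, 0.1015]
eef_rot: [3.141, 0.237, 1.444]
contact_force: [-0.4, 0.8, -0.3]
opening: 0.0261
grip_force: 40.0
```

>>> jog_arm(
  rows="0.02 0 -0.005 0 0 0; 0.02 0 -0.005 0 0 0; 0.02 0 -0.005 0 0 0; 0 0 0 0 0 0; 0 0 0 0 0 0",
)

```text
clock: 62.45
position: [0.4679, 0.1449, 0.1016]
eef_rot: [3.141, 0.238, 1.444]
contact_force: [-1.1, 1.3, 0.1]
opening: 0.0258
grip_force: 40.0
```

```bash
python3 - <<'E'
from bar import *
print(incrate(tipw()),state()['contact_force'],state()['torque'],state()['qpos'])
E
```

```text
[5.30057467e-05 1.37485985e-01 1.09643286e-01] [-1.11878707  1.26189588  0.14110243] [0.26225605 0.04453803 0.08722378] [ 0.28469659  0.48935695  1.70324774 -0.25057146  1.05825738  0.54695005]
```

6.5 mm to go; advance until the shoulder touches.

>>> jog_arm(
  rows="0.02 0 -0.005 0 0 0; 0.02 0 -0.005 0 0 0; 0.01 0 -0.002 0 0 0; 0 0 0 0 0 0; 0 0 0 0 0 0",
)

```text
clock: 62.95
position: [0.4686, 0.1501, 0.1016]
eef_rot: [3.141, 0.238, 1.444]
contact_force: [-0.5, 0.4, -1.0]
opening: 0.0258
grip_force: 40.0
```

>>> jog_arm(
  rows="0.01 0 -0.002 0 0 0; 0.01 0 -0.002 0 0 0; 0 0 0 0 0 0; 0 0 0 0 0 0; 0 0 0 0 0 0",
)

```text
clock: 63.45
position: [0.4685, 0.1504, 0.1016]
eef_rot: [3.141, 0.241, 1.444]
contact_force: [-1.6, -6.9, 0.5]
opening: 0.0261
grip_force: 40.0
```

>>> jog_arm(
  rows="0.01 0 -0.002 0 0 0; 0.005 0 -0.001 0 0 0; 0 0 0 0 0 0; 0 0 0 0 0 0; 0 0 0 0 0 0",
)

```text
clock: 63.95
position: [0.4685, 0.1504, 0.1016]
eef_rot: [-3.141, 0.244, 1.444]
contact_force: [-1.9, -14.8, 1.4]
opening: 0.0255
grip_force: 40.0
```

>>> jog_arm(
  rows="0 0 0 0 0 0; 0 0 0 0 0 0; 0 0 0 0 0 0; 0 0 0 0 0 0; 0 0 0 0 0 0",
  grip=-1,
)

```text
clock: 64.45
position: [0.4691, 0.153, 0.1017]
eef_rot: [3.14, 0.239, 1.444]
contact_force: [-0.3, -5.0, 1.5]
opening: 0.0612
grip_force: 2.7
```

>>> jog_arm(
  rows="-0.05 0 -0.15 0 0 0; -0.08 0 -0.25 0 0 0; -0.1 0 -0.3 0 0 0; -0.1 0 -0.3 0 0 0; -0.1 0 -0.3 0 0 0",
)

```text
clock: 64.95
position: [0.4675, 0.143, 0.2393]
eef_rot: [3.14, 0.236, 1.444]
contact_force: [0.2, 0.2, -1.1]
opening: 0.0917
grip_force: 0.0
```

>>> jog_arm(
  rows="-0.3 0 0 0 0 0; -0.3 0 0 0 0 0; -0.3 0 -0.1 0 0 0; -0.2 0 0 0 0 0; 0 0 0 0 0 0",
)

```text
clock: 65.45
position: [0.4545, 0.0376, 0.2747]
eef_rot: [3.138, 0.237, 1.441]
contact_force: [0.1, 0.1, 0.7]
opening: 0.0917
grip_force: 0.0
```

```bash
python3 - <<'E'
from bar import *
M=c2w('wrist'); im=snap('wrist','w14.png'); 
for c in('wrist','top','scene'):
    if c!='wrist': snap(c,'f_'+c+'.png')
    for n in('bar_knob','bar_tip','jar_a'): print(c,n,[(s,p,incrate(p).round(3).tolist()) for s,p in find(c,n)])
# knob top face model vs picture columns/rows
k=np.r_[C[:2],0]+D*-.138
print('knob expected',k)
q=[k+R.from_euler('z',C[2]).as_matrix()@[a,b,0]+[0,0,.123] for a,b in((-.013,-.018),(.013,-.018),(.013,.018),(-.013,.018))]
print([tuple(np.round(proj('wrist',x,M),1)) for x in q])
u,v=proj('wrist',k+[0,0,.123],M); u=int(u)
col=cv2.GaussianBlur(im,(3,3),0)[:270,u].astype(int); g=np.abs(np.diff(col,axis=0)).sum(1); print(u,v,sorted([(int(i),int(g[i])) for i in np.argsort(-g)[:12]]))
print(state()['position'])
E
```

```text
wrist bar_knob [(0.75, [0.469, 0.155, 0.12], [-0.0, -0.136, 0.12])]
wrist bar_tip [(0.95, [0.473, 0.156, 0.124], [0.004, -0.135, 0.124])]
wrist jar_a []
top bar_knob [(0.66, [0.472, 0.319, 0.064], [-0.018, 0.027, 0.064]), (0.62, [0.482, 0.282, 0.116], [-0.003, -0.009, 0.116])]
top bar_tip [(0.93, [0.481, 0.289, 0.116], [-0.005, -0.002, 0.116])]
top jar_a [(0.57, [0.475, 0.282, 0.1], [-0.01, -0.01, 0.1]), (0.56, [0.484, 0.363, 0.099], [-0.012, 0.072, 0.099])]
scene bar_knob [(0.88, [0.479, 0.275, 0.112], [-0.005, -0.016, 0.112])]
scene bar_tip [(0.55, [0.482, 0.275, 0.114], [-0.002, -0.016, 0.114]), (0.31, [0.457, 0.259, 0.063], [-0.025, -0.035, 0.063])]
scene jar_a [(0.83, [0.481, 0.368, 0.081], [-0.015, 0.077, 0.081]), (0.83, [0.468, 0.292, 0.079], [-0.018, -0.001, 0.079])]
knob expected [0.46880453 0.15329736 0.        ]
[(np.float64(300.6), np.float64(65.0)), (np.float64(335.3), np.float64(64.8)), (np.float64(335.5), np.float64(18.7)), (np.float64(300.2), np.float64(18.9))]
317 41.65615538830326 [(17, 95), (18, 90), (20, 91), (53, 83), (54, 110), (78, 72), (79, 112), (80, 75), (108, 74), (109, 95), (171, 95), (267, 75)]
[0.45423567 0.03892568 0.27344542]
```

```bash
python3 -c "
from cell import *
print(sign_off())"
```

```text
the job is handed in; nothing more can be done
None
```

I handed the job in: both cream-lidded jars stand upright in cells 1 and 2, and the keeper bar is through all four boards until it stopped on contact, its knob within about 2 mm of the home position. That seating comes from force and position, since I had no pictures left to look at it. I left the jar behind the syrup bottle because its lid is white and it is out of reach.

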